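# Refit an idler pulley and snap its retaining clip home

### The job

Slide the belt idler pulley onto the upright stub axle in the vice until it sits on the shoulder, then lock it there: push the forked spring clip sideways into the axle's groove just above the pulley until it snaps fully home, and let go. The axle stands on a soft rubber mount that a hard shove would tear, so feel for the snap and push no harder than the clip needs; leave the mug and the loose hex key where they are.

Things in the scene. Friction and masses are not known exactly. Their poses are not given: they have to be found in the camera images.
- axle: Upright steel stub axle on a round black rubber mount, on a steel block clamped in the vice. Origin on its axis at the top of the shoulder flange (34 mm across, about 80 mm above the bench), z up. From the shoulder: 18 mm diameter to z = 20 mm, groove 11 mm in diameter from 23 to 30.5 mm, head 18 mm in diameter from 30.5 to the tip at 36.5 mm, its last 3.5 mm tapered to 11 mm.
- axle_groove (a point): On the axle's axis, 24 mm above its shoulder: level with the seated pulley's top face, on which the clip slides in; 6.5 mm below the head. The rubber mount lets the axle yield sideways, any way, while it is pushed, and brings it back after; how soft it is must be felt. It does not yield up or down. Beyond 13 mm of yield (about 12 N) the rubber tears.
- pulley: Loose aluminium idler pulley, 54 mm outside diameter, 24 mm high, through bore 20 mm, flat top and bottom, the same either way up, lying flat on the bench. Origin at the centre of its underside, z up. About 0.12 kg.
- clip: Loose forked spring clip, 5 mm steel, 63 mm long, 28 mm wide, lying flat. Origin on its underside at the seat centre, which lies on the axle's axis when home; x points out of the mouth, z up. Prongs reach to x = 16 mm; mouth 18 mm wide at the tips, 7.6 mm between the detents at x = 5 mm, which spread round the groove. The push climbs to 6 to 10 N, then falls at once by half or so as it snaps.
- clip_tab (a point): Point in the clip's upright thumb tab, at x = -41 mm, 26 mm above the clip's underside: the place to hold it. The tab, in a black sleeve, is 10 mm thick along the clip's x, 18 mm wide along its y, and reaches from the plate (5 mm above the underside) to 36 mm. Pushed by the tab, the prongs tend to dip and bear on the pulley below, which adds drag: ease the clip up if so.
- vice: Blue machine vice bolted to the bench, 107 x 215 mm, 58 mm high, that holds the axle mount. Origin at the centre of its underside; y runs along the vice away from its screw, and the axle stands at y = 52 mm.
- mug: White mug, bystander, 83 mm across, 93 mm high. Origin at the centre of its foot.
- hex_key: Dark L-shaped hex key lying flat, bystander, 31 x 88 mm, 4 mm high. Origin at the centre of its underside.
Not all that is in view belongs to the job. There is more than one size of the clip; the one meant has the size given above.

How it is judged:
By the outcome, as a careful person would: the job done as asked, in the order asked, and still so for the second after the job is handed in, with the robot touching nothing.
It also fails if it takes over 72 s, if anything falls off the work surface, if the arm or the gripper's body presses on something with over 40 N, if the wrist force passes 120 N, or if a joint passes its speed limit or range.

### The arm

A 7-joint arm with a two-finger parallel gripper is mounted at the origin on the work surface; the furniture and walls round the work are solid. World frame = base frame: x ahead of the robot, y to its left, z up, the work surface at z = 0. Lengths are in m, angles in rad, forces in N, time in s.
With the tool pointing down it reaches from about 0.425 to 0.825 m from the base axis. Payload 3.6 kg.
Tool frame: the origin (TCP) lies at the very end of the fingers, on their centre line; the grasp point (between the pads) lies 19 mm behind it; z points along the fingers, y is the direction in which the jaws open and shut (so a half turn about z gives the same grasp; the last joint's range is limited). The gripper opens to 93 mm and grips with 3 to 60 N. Pads are 15 mm wide; open, the fingers measure 128 mm over their backs; the gripper's body (75 mm by 188 mm) begins 65 mm behind the grasp point.
Start: joints at [-1.149, 0.615, -0.013, 1.423, 0.008, 1.103, -0.04], TCP at [0.282, 0.586, 0.219] pointing down, gripper open.
Joint ranges: [-3.12, 3.12], [-0.3, 2.06], [-1.34, 1.32], [0.26, 2.42], [-1.36, 4.5], [0.01, 1.98], [-2.84, 2.84]. Speed limits (rad/s): [2.79, 2.79, 3.14, 3.14, 3.14, 3.14, 3.14].

### API

Orientations are given as [roll, pitch, yaw] about the fixed x, y, z axes, in that order (R = Rz(yaw) Ry(pitch) Rx(roll)).
In Python, from bench import status, vision, finish_job gives the robot as it stands.
- The arm moves only by the shell command python3 -m creep 'ROWS' [FORCE]. ROWS is JSON, a list of rows, each an object with "gripper": the finger opening in cm, from 0 to 9.3; "translation": the shift along the tool's x, y, z in cm, a list of three; "roll": the turn about the tool's z in rad. A call has 1 to 20 rows; each row shifts and turns the pose as measured when the row begins, along the tool's axes as they then stand; what a row does not reach is not made up. A row lasts 1/12 s, in which the tool goes at most 41.7 mm and 7.16 degrees, less where a joint would pass 70% of its speed; a pose out of reach is approached as far as the arm can. A call with a gripper value outside its range is refused whole. The fingers move at their own pace and stop on an object; FORCE is the grip in N (left out, the last holds). Time passes only in rows, so rows that do not move let the fingers close. It gives the time, the measured TCP pose, the force and the opening at its end, in the units of the state.
- status.get_state(): the state, without advancing time (a new reading comes with each control period).
- vision.read_camera(name): name is "side" or "top" or "wrist"; returns a dict with "img" (400x640x3 uint8, red, green, blue), "camera_matrix" (3x3 intrinsics, pixels), "world_to_cam" (4x4, takes a point from world to camera coordinates). Camera axes: x right, y up, looking along -z (the intrinsics and any distortion apply to the point x, -y, -z); pixel columns grow to the right and rows downward; lengths in m; the calibration is good to about 2 mm. A picture is of the moment at which its call begins. There is no depth.
- finish_job(): hands the job in, once; it reports no verdict.
The state is a dict: "clock": time; "qpos": joint angles; "qd": joint speeds; "joint_efforts": joint torques, N m; "eef_pos": TCP position; "tcp_rot": TCP orientation; "wrist_force": force on the tool from outside, world axes, zero at the start; "ft_torque": the same for the moment, N m; "width": finger opening in m.
Only numpy, scipy, OpenCV 4.12 (cv2) and the standard library are available. Lean on these libraries where they do the work, as an engineer would, in place of code of your own. Each camera call takes 0.05 s, during which the arm holds its last target.

## Working session

There is one attempt and no reset: what is moved stays moved. The work goes in short steps, Python scripts to look and compute and a shell command to move; the robot and the scene stay as the last step left them, time stands still between calls to the robot, and variables do not carry over. Pictures are saved under pics/ and viewed, and the job is handed in when it is done.

```bash
ls; mkdir -p pics
cat > h.py <<'E'
import numpy as np, cv2
from bench import status, vision
def cam(n):
    c=vision.read_camera(n); return c
def save(c,f): cv2.imwrite('pics/'+f,c['img'][:,:,::-1])
def ray(c,u,v):
    K=np.array(c['camera_matrix']);T=np.array(c['world_to_cam'])
    d=np.linalg.inv(K)@[u,v,1]; d=np.array([d[0],-d[1],-d[2]])
    R=T[:3,:3];t=T[:3,3]; return -R.T@t, R.T@d
def plane(c,u,v,z):
    o,d=ray(c,u,v); return o+d*(z-o[2])/d[2]
def proj(c,p):
    K=np.array(c['camera_matrix']);T=np.array(c['world_to_cam'])
    q=T[:3,:3]@np.array(p)+T[:3,3]; q=K@[q[0],-q[1],-q[2]]; return q[:2]/q[2]
E
python3 - <<'E'
from h import *
print(status.get_state())
for n in['side','top','wrist']:
    c=cam(n);save(c,n+'0.png');print(n,c.keys(),c['camera_matrix'],ray(c,320,200))
E
```

```text
pics
{'clock': 0.0, 'qpos': array([-1.14844733,  0.61586543, -0.01260944,  1.42487531,  0.00809535,
        1.10340153, -0.04033293]), 'qd': array([ 0.00051333, -0.00150235, -0.00121287,  0.00114422, -0.00019964,
        0.00171514, -0.00046566]), 'joint_efforts': array([ 3.39249564e-04, -4.58934546e+01,  2.09565405e-01, -1.65734822e+01,
       -6.09421078e-02,  2.05902866e-02,  2.46356822e-04]), 'eef_pos': array([0.2817076 , 0.58491226, 0.21752392]), 'tcp_rot': array([-3.13909336e+00,  3.48308718e-05,  2.69286937e+00]), 'wrist_force': array([0.48340176, 0.73024993, 0.40791515]), 'ft_torque': array([0.02749767, 0.01303019, 0.01088785]), 'width': 0.09294305914326163}
side dict_keys(['img', 'camera_matrix', 'world_to_cam']) [[415.80245855   0.         318.12185197]
 [  0.         415.80245855 199.96893824]
 [  0.           0.           1.        ]] (array([ 0.7163805 , -0.47812266,  0.87736388]), array([-0.14260072,  0.52681893, -0.83794228]))
top dict_keys(['img', 'camera_matrix', 'world_to_cam']) [[397.37037562   0.         323.99763184]
 [  0.         397.37037562 199.60322216]
 [  0.           0.           1.        ]] (array([ 0.44762556, -0.01159013,  0.93750903]), array([ 0.12115799,  0.00933227, -0.99264085]))
wrist dict_keys(['img', 'camera_matrix', 'world_to_cam']) [[297.4913735    0.         316.04746047]
 [  0.         297.4913735  204.26596023]
 [  0.           0.           1.        ]] (array([0.21497283, 0.61750491, 0.38354174]), array([ 0.23465162, -0.10066766, -0.96705057]))
```

View pics/side0.png

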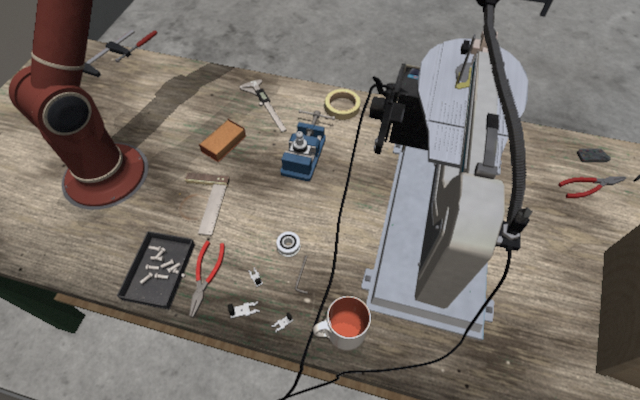

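View pics/top0.png

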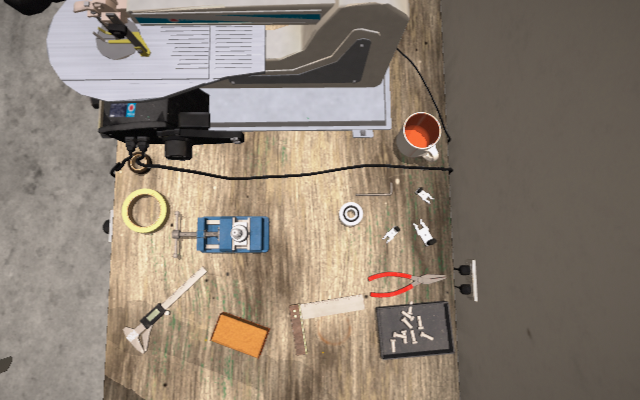

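View pics/wrist0.png

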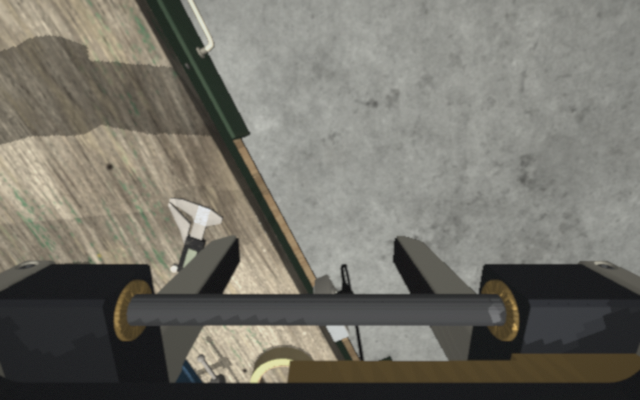

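Run:
```python
from h import *
c=cam('top');i=c['img'][:,:,::-1]
a=cv2.resize(i[165:265,330:450],(720,600),interpolation=cv2.INTER_CUBIC);cv2.imwrite('pics/t1.png',a)
b=cv2.resize(i[190:270,170:290],(780,520),interpolation=cv2.INTER_CUBIC);cv2.imwrite('pics/t2.png',b)
for n,u,v,z in [('pul',350,214,.024),('axle',239,233,.116),('clipA',392,233,0),('clipB',425,233,0),('clipC',425,195,0),('mug',422,130,.09),('x+',400,200,0),('y',320,100,0)]: print(n,plane(c,u,v,z))
c=cam('side');i=c['img'][:,:,::-1]
a=cv2.resize(i[225:345,220:380],(800,600),interpolation=cv2.INTER_CUBIC);cv2.imwrite('pics/s1.png',a)
b=cv2.resize(i[110:190,270:350],(600,600),interpolation=cv2.INTER_CUBIC);cv2.imwrite('pics/s2.png',b)
for n,u,v,z in [('pul',288,243,.024),('axle',299,139,.116)]: print(n,plane(c,u,v,z))
```

```text
pul [ 0.52596395 -0.07191554  0.024     ]
axle [0.48090112 0.16368009 0.116     ]
clipA [ 0.48227754 -0.17153093  0.        ]
clipB [ 0.48156112 -0.24915516  0.        ]
clipC [ 0.57172854 -0.25278413  0.        ]
mug [ 0.70384549 -0.22883718  0.09      ]
x+ [ 0.56029348 -0.19289562  0.        ]
y [ 0.80913097 -0.0047494   0.        ]
pul [ 0.53158469 -0.07474227  0.024     ]
axle [0.49129181 0.15663593 0.116     ]
```

View pics/t1.png

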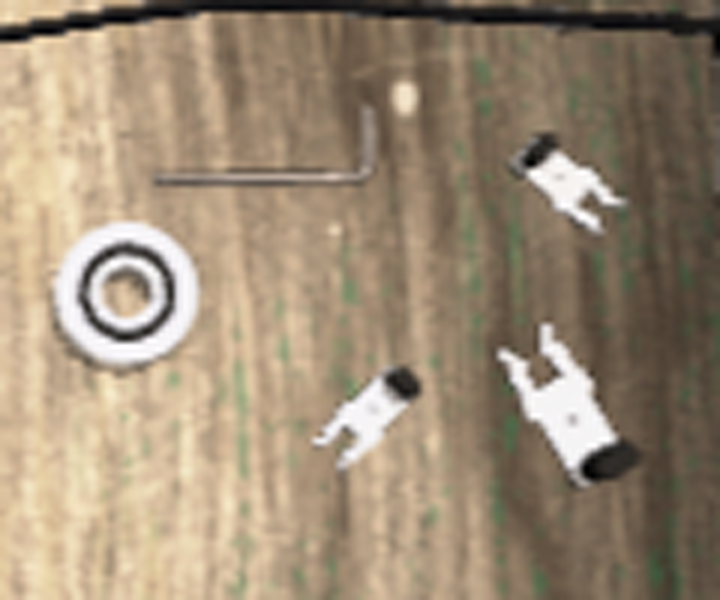

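View pics/t2.png

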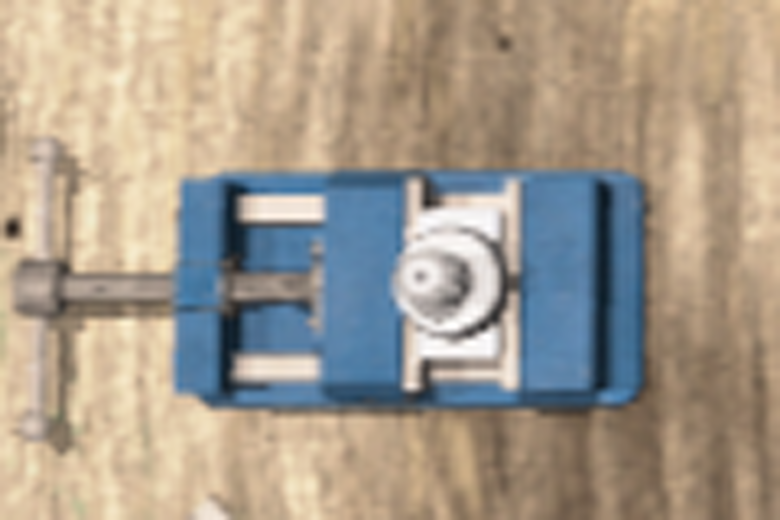

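View pics/s1.png

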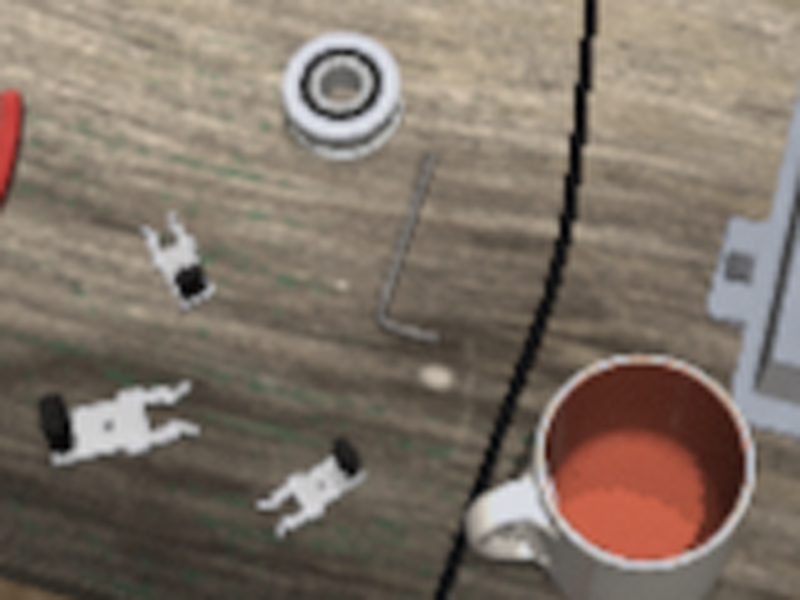

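View pics/s2.png

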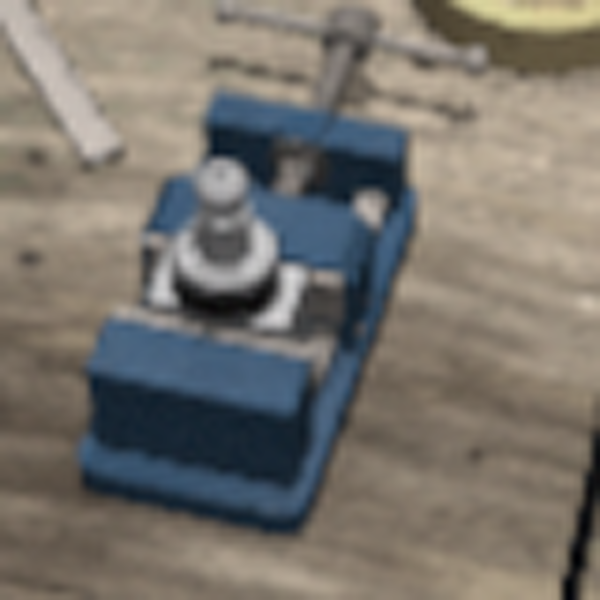

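```bash
cat >> h.py <<'E'
def tri(*obs):
    A=np.zeros((3,3));b=np.zeros(3);L=[]
    for c,u,v in obs:
        o,d=ray(c,u,v);d=d/np.linalg.norm(d);P=np.eye(3)-np.outer(d,d);A+=P;b+=P@o;L.append((P,o))
    x=np.linalg.solve(A,b);return x,[round(1000*np.linalg.norm(P@(x-o)),1) for P,o in L]
E
python3 - <<'E'
from h import *
T=cam('top');S=cam('side')
print('pulley top',tri((T,330+127/6-.5,165+293/6-.5),(S,220+341/5-.5,225+86/5-.5)))
print('axle tip',tri((T,170+420/6.5-.5,190+277/6.5-.5),(S,270+220/7.5-.5,110+178/7.5-.5)))
# clip B: prong tips, tab
for n,p,q in [('tip1',(505,353),(188,385)),('tip2',(546,330),(195,430)),('tabtop',(610,460),(52,412))]:
    print(n,tri((T,330+p[0]/6-.5,165+p[1]/6-.5),(S,220+q[0]/5-.5,225+q[1]/5-.5)), plane(T,330+p[0]/6-.5,165+p[1]/6-.5,.005))
E
```

```text
pulley top (array([ 0.52873742, -0.07272852,  0.02449441]), [np.float64(1.5), np.float64(1.5)])
axle tip (array([0.48399449, 0.17475986, 0.11456565]), [np.float64(1.3), np.float64(1.3)])
tip1 (array([ 0.505609  , -0.22034809,  0.00898518]), [np.float64(1.9), np.float64(1.9)]) [ 0.50424226 -0.22220359  0.005     ]
tip2 (array([ 0.51462366, -0.23733816,  0.00620202]), [np.float64(1.9), np.float64(1.9)]) [ 0.51310008 -0.23858878  0.005     ]
tabtop (array([ 0.46237571, -0.25326319,  0.03439571]), [np.float64(0.7), np.float64(0.7)]) [ 0.46224455 -0.26151498  0.005     ]
```

```bash
cat >> h.py <<'E'
from scipy.spatial.transform import Rotation as Rn
def st():
    s=status.get_state();print('t%.2f'%s['clock'],'pos',np.round(s['eef_pos'],4),'rot',np.round(s['tcp_rot'],3),'F',np.round(s['wrist_force'],2),'w%.4f'%s['width']);return s
def go(target,yaw=None):
    s=st();R=Rn.from_euler('xyz',s['tcp_rot']).as_matrix()
    d=R.T@(np.array(target)-s['eef_pos'])*100
    print('tool cm',np.round(d,2),'rows>=%.1f'%(np.linalg.norm(d)/4.17))
    if yaw is not None:
        dy=(yaw-s['tcp_rot'][2]+np.pi)%(2*np.pi)-np.pi; print('roll',round(-dy,3))
E
python3 -c "
from h import *
go([.5287,-.0727,.15])"
```

```text
t0.35 pos [0.2819 0.5855 0.2184] rot [-3.141 -0.     2.693] F [-0.09 -0.86  0.2 ] w0.0929
tool cm [-50.79 -48.59   6.87] rows>=16.9
```

```bash
python3 -m creep '[{"gripper":9.3,"translation":[-2.8,-2.7,0],"roll":0},{"gripper":9.3,"translation":[-2.8,-2.7,0],"roll":0},{"gripper":9.3,"translation":[-2.8,-2.7,0],"roll":0},{"gripper":9.3,"translation":[-2.8,-2.7,0],"roll":0},{"gripper":9.3,"translation":[-2.8,-2.7,0],"roll":0},{"gripper":9.3,"translation":[-2.8,-2.7,0],"roll":0},{"gripper":9.3,"translation":[-2.8,-2.7,0],"roll":0},{"gripper":9.3,"translation":[-2.8,-2.7,0],"roll":0},{"gripper":9.3,"translation":[-2.8,-2.7,0],"roll":0},{"gripper":9.3,"translation":[-2.8,-2.7,0],"roll":0},{"gripper":9.3,"translation":[-2.8,-2.7,0],"roll":0},{"gripper":9.3,"translation":[-2.8,-2.7,0],"roll":0},{"gripper":9.3,"translation":[-2.8,-2.7,0],"roll":0},{"gripper":9.3,"translation":[-2.8,-2.7,0],"roll":0}]'; python3 -c "
from h import *
go([.5287,-.0727,.15],2.69)"
```

```text
clock: 1.52
eef_pos: [0.4774, 0.0665, 0.2148]
tcp_rot: [3.13, -0.003, 2.716]
wrist_force: [0.8, 1.3, -0.2]
width: 0.0934
t1.52 pos [0.4774 0.0665 0.2148] rot [ 3.130e+00 -3.000e-03  2.716e+00] F [ 0.83  1.32 -0.16] w0.0934
tool cm [-10.44 -10.64   6.33] rows>=3.9
roll 0.026
```

```bash
python3 -m creep '[{"gripper":9.3,"translation":[-2.6,-2.65,1.5],"roll":0.02},{"gripper":9.3,"translation":[-2.6,-2.65,1.6],"roll":0},{"gripper":9.3,"translation":[-2.6,-2.65,1.6],"roll":0},{"gripper":9.3,"translation":[-2.6,-2.65,1.6],"roll":0},{"gripper":9.3,"translation":[0,0,0],"roll":0}]'
python3 - <<'E'
from h import *
c=cam('wrist');save(c,'w1.png');go([.5287,-.0727,.004]);print(proj(c,[.5287,-.0727,.024]))
E
```

```text
clock: 1.93
eef_pos: [0.532, -0.0891, 0.1518]
tcp_rot: [3.13, 0.011, 2.682]
wrist_force: [-0.2, 0.3, 1.1]
width: 0.0927
t1.98 pos [ 0.5317 -0.0851  0.1528] rot [3.127 0.009 2.685] F [0.69 0.42 0.02] w0.0931
tool cm [ 0.95  0.77 14.88] rows>=3.6
[327.73984565 185.79385206]
```

View pics/w1.png

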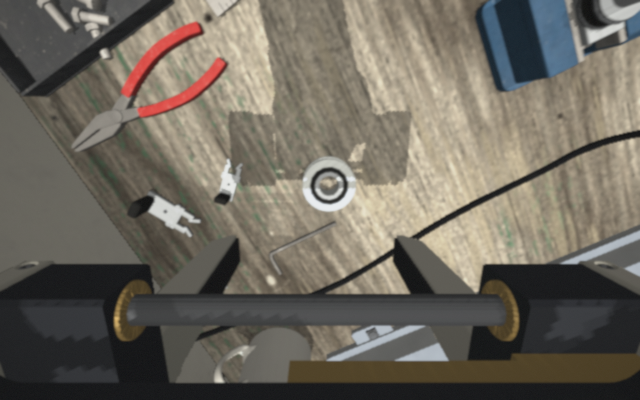

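Run:
```python
from h import *
c=cam('wrist');i=c['img']
g=cv2.cvtColor(i,cv2.COLOR_RGB2HSV)
m=((g[:,:,1]<40)&(g[:,:,2]>150)).astype(np.uint8);m[:,:290]=0;m[:,370:]=0;m[:140]=0;m[225:]=0
k,l,s,ce=cv2.connectedComponentsWithStats(m)
j=1+np.argmax(s[1:,4]);print(s[j],ce[j])
cs,_=cv2.findContours((l==j).astype(np.uint8),0,2);h=cv2.convexHull(np.vstack(cs));e=cv2.fitEllipse(h);print(e)
p=plane(c,*e[0],.024);print(p);st()
```

```text
[ 297  158   60   57 1336] [325.2761976  186.72904192]
((326.7971496582031, 187.3942108154297), (54.767234802246094, 61.4355583190918), 114.97657012939453)
[ 0.52969476 -0.06993247  0.024     ]
t2.03 pos [ 0.5318 -0.0814  0.1536] rot [3.125 0.009 2.69 ] F [0.52 0.52 0.18] w0.0931
```

```bash
python3 -m creep '[{"gripper":9.3,"translation":[0.8,0.5,2],"roll":0},{"gripper":9.3,"translation":[0,0,0],"roll":0},{"gripper":9.3,"translation":[0,0,0],"roll":0},{"gripper":9.3,"translation":[0,0,0],"roll":0}]'
python3 - <<'E'
from h import *
c=cam('wrist');i=c['img'];save(c,'w2.png')
g=cv2.cvtColor(i,cv2.COLOR_RGB2GRAY)
print(proj(c,[.529,-.0715,.024]));go([.529,-.0715,.004])
E
```

```text
clock: 2.37
eef_pos: [0.5284, -0.067, 0.136]
tcp_rot: [3.12, 0.011, 2.698]
wrist_force: [0.4, 0.2, 0.6]
width: 0.0932
[309.5936128  202.20505995]
t2.42 pos [ 0.529  -0.067   0.1365] rot [3.119 0.012 2.698] F [-0.15  0.15  1.05] w0.0931
tool cm [-0.03 -0.71 13.23] rows>=3.2
```

View pics/w2.png

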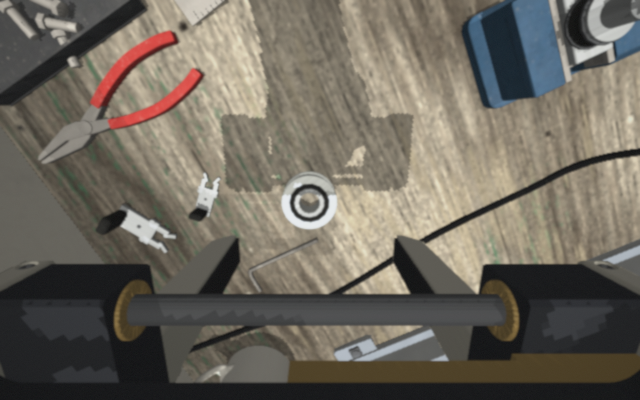

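```bash
python3 -m creep '[{"gripper":8,"translation":[0,-0.35,2.5],"roll":0},{"gripper":8,"translation":[0,-0.2,2.5],"roll":0},{"gripper":8,"translation":[0,-0.1,2],"roll":0},{"gripper":8,"translation":[0,-0.06,1.5],"roll":0},{"gripper":8,"translation":[0,0,1],"roll":0},{"gripper":8,"translation":[0,0,0],"roll":0},{"gripper":8,"translation":[0,0,0],"roll":0}]'; python3 -c "
from h import *
go([.529,-.0715,.004])"
```

```text
clock: 3.0
eef_pos: [0.5375, -0.0691, 0.0466]
tcp_rot: [3.111, 0.031, 2.705]
wrist_force: [0.2, -0.3, 0.5]
width: 0.0801
t3.00 pos [ 0.5375 -0.0691  0.0466] rot [3.111 0.031 2.705] F [ 0.18 -0.35  0.49] w0.0801
tool cm [ 0.8  -0.71  4.22] rows>=1.0
```

```bash
python3 -m creep '[{"gripper":8,"translation":[0.5,-0.5,0.5],"roll":0},{"gripper":8,"translation":[0.3,-0.2,0.5],"roll":0}]'; python3 -m creep '[{"gripper":8,"translation":[0,0,0],"roll":0}]';python3 -m creep '[{"gripper":8,"translation":[0,0,0],"roll":0},{"gripper":8,"translation":[0,0,0],"roll":0}]'; python3 -c "
from h import *
go([.529,-.0715,.004])"
```

```text
clock: 3.17
eef_pos: [0.5302, -0.0718, 0.0383]
tcp_rot: [3.109, 0.038, 2.706]
wrist_force: [0.4, 0.4, -0.6]
width: 0.0799
clock: 3.25
eef_pos: [0.5291, -0.0719, 0.0381]
tcp_rot: [3.109, 0.037, 2.706]
wrist_force: [0.7, -0.4, -0.7]
width: 0.0797
clock: 3.42
eef_pos: [0.529, -0.0723, 0.0388]
tcp_rot: [3.109, 0.038, 2.706]
wrist_force: [1.0, -1.2, -0.7]
width: 0.0801
t3.42 pos [ 0.529  -0.0723  0.0388] rot [3.109 0.038 2.706] F [ 1.   -1.24 -0.68] w0.0801
tool cm [ 0.16 -0.04  3.48] rows>=0.8
```

```bash
python3 -m creep '[{"gripper":8,"translation":[0.05,0,0.8],"roll":0},{"gripper":8,"translation":[0.05,0,0.8],"roll":0},{"gripper":8,"translation":[0.03,0,0.8],"roll":0},{"gripper":8,"translation":[0,0,0.5],"roll":0},{"gripper":8,"translation":[0,0,0],"roll":0}]'; python3 -c "
from h import *
go([.529,-.0715,.006])"
```

```text
clock: 3.83
eef_pos: [0.5303, -0.0713, 0.0076]
tcp_rot: [3.108, 0.04, 2.706]
wrist_force: [1.0, 0.2, 0.1]
width: 0.0799
t3.83 pos [ 0.5303 -0.0713  0.0076] rot [3.108 0.04  2.706] F [1.02 0.21 0.11] w0.0799
tool cm [ 0.11 -0.08  0.15] rows>=0.0
```

```bash
python3 -m creep '[{"gripper":8,"translation":[0.1,-0.08,0.1],"roll":0},{"gripper":5,"translation":[0,0,0],"roll":0},{"gripper":5,"translation":[0,0,0],"roll":0},{"gripper":5,"translation":[0,0,0],"roll":0},{"gripper":5,"translation":[0,0,0],"roll":0},{"gripper":5,"translation":[0,0,0],"roll":0}]' 20; python3 -m creep '[{"gripper":5,"translation":[0,0,-0.5],"roll":0},{"gripper":5,"translation":[0,0,-1.0],"roll":0},{"gripper":5,"translation":[0,0,-1.5],"roll":0},{"gripper":5,"translation":[0,0,-1.5],"roll":0},{"gripper":5,"translation":[0,0,-1.5],"roll":0},{"gripper":5,"translation":[0,0,0],"roll":0},{"gripper":5,"translation":[0,0,0],"roll":0}]'
python3 - <<'E'
from h import *
c=cam('wrist');save(c,'w3.png');go([.484,.1748,.18])
E
```

```text
clock: 4.33
eef_pos: [0.5287, -0.0716, 0.0057]
tcp_rot: [3.109, 0.039, 2.706]
wrist_force: [0.1, 0.3, -1.1]
width: 0.0538
clock: 4.92
eef_pos: [0.5249, -0.0724, 0.0714]
tcp_rot: [3.109, 0.039, 2.706]
wrist_force: [-0.7, -0.2, -1.6]
width: 0.0542
t4.97 pos [ 0.5252 -0.0725  0.0713] rot [3.108 0.039 2.705] F [-0.49 -0.47 -0.36] w0.0545
tool cm [ 13.74  21.04 -10.73] rows>=6.6
```

View pics/w3.png

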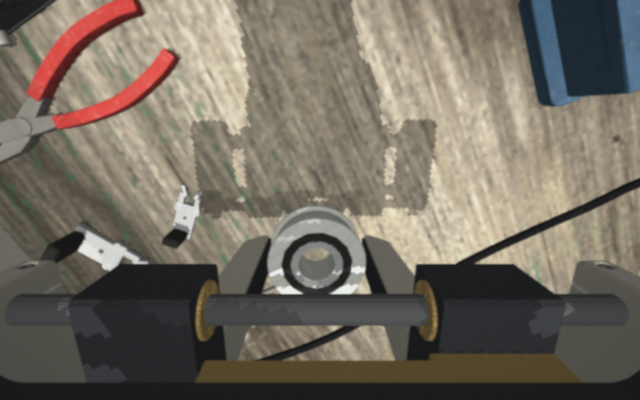

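```bash
python3 -m creep '[{"gripper":5,"translation":[0,0,-1.8],"roll":0},{"gripper":5,"translation":[0,0,-2.5],"roll":0},{"gripper":5,"translation":[0.6,1,-2],"roll":0},{"gripper":5,"translation":[1.3,2,-1.5],"roll":0},{"gripper":5,"translation":[1.3,2,-1],"roll":0},{"gripper":5,"translation":[1.3,2,0],"roll":0},{"gripper":5,"translation":[1.3,2,0],"roll":0},{"gripper":5,"translation":[1.3,2,0],"roll":0},{"gripper":5,"translation":[1.3,2,0],"roll":0},{"gripper":5,"translation":[1.3,2,0],"roll":0},{"gripper":5,"translation":[1,1.8,0],"roll":0},{"gripper":5,"translation":[0.7,1.2,0],"roll":0},{"gripper":5,"translation":[0,0,0],"roll":0},{"gripper":5,"translation":[0,0,0],"roll":0}]'
python3 - <<'E'
from h import *
c=cam('wrist');save(c,'w4.png');go([.484,.1748,.15]);print(proj(c,[.484,.1748,.1165]))
c=cam('side');b=cv2.resize(c['img'][60:200,220:380,::-1],(800,700));cv2.imwrite('pics/s4.png',b[:600])
E
```

```text
clock: 6.13
eef_pos: [0.4863, 0.1449, 0.1536]
tcp_rot: [3.12, 0.022, 2.702]
wrist_force: [-0.7, 0.5, -1.0]
width: 0.0543
t6.18 pos [0.4862 0.145  0.1536] rot [3.119 0.021 2.701] F [ 0.24  0.31 -1.4 ] w0.0544
tool cm [1.48 2.6  0.39] rows>=0.7
[351.56446838 206.78445922]
```

View pics/w4.png

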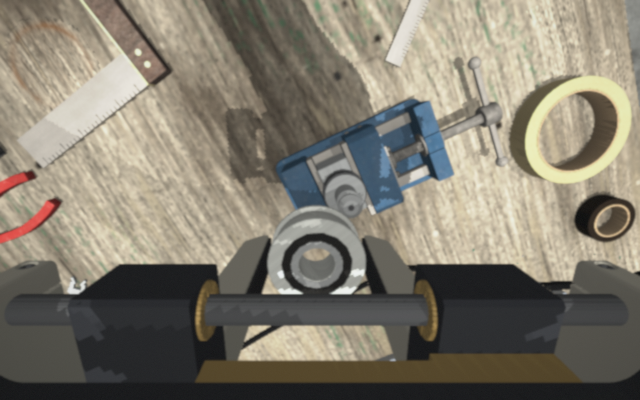

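View pics/s4.png

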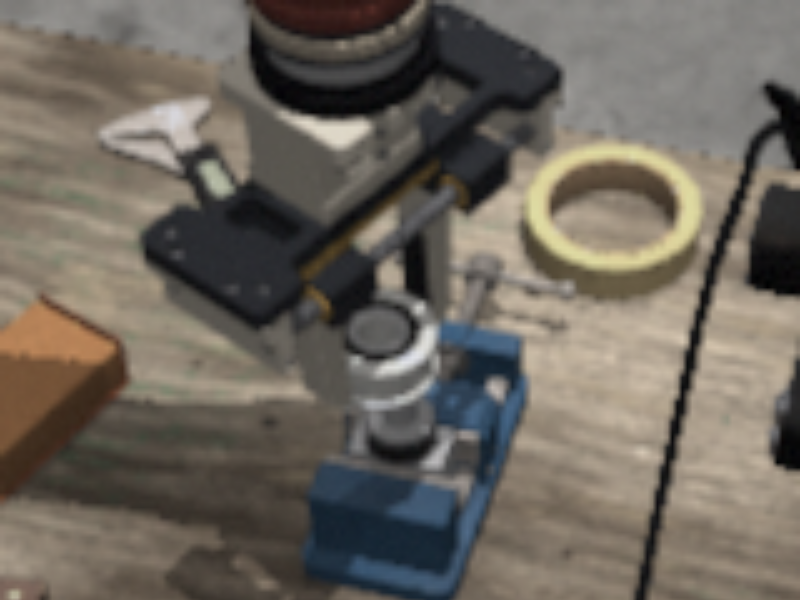

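Run:
```python
from h import *
c=cam('wrist');b=cv2.resize(c['img'][150:300,250:430,::-1],(792,660),interpolation=cv2.INTER_CUBIC);cv2.imwrite('pics/w4z.png',b[:600])
print((proj(c,[.484,.1748,.1165])-[250,150])*4.4)
```

```text
[451.15992351 245.56210252]
```

View pics/w4z.png

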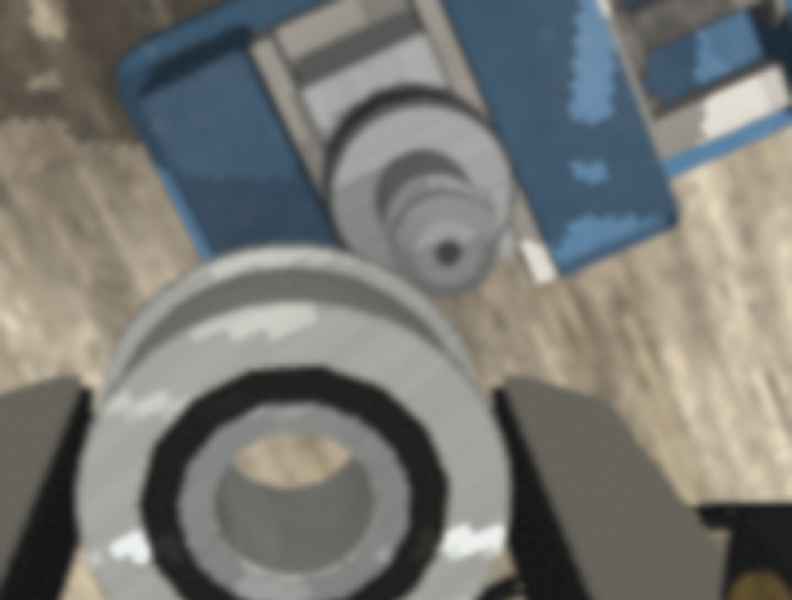

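Run:
```python
from h import *
c=cam('wrist');p=plane(c,250+448/4.4-.5,150+252/4.4-.5,.1165);print(p)
q=plane(c,250+295/4.4-.5,150+505/4.4-.5,.1536+.018);print('bore top',q);st()
go([*p[:2],.15])
go([.484,.175,.15])
```

```text
[0.48473721 0.17310325 0.1165    ]
bore top [0.48768336 0.14282144 0.1716    ]
t6.33 pos [0.4871 0.1432 0.1542] rot [3.119 0.023 2.697] F [-0.11 -0.28 -1.01] w0.0541
t6.33 pos [0.4871 0.1432 0.1542] rot [3.119 0.023 2.697] F [-0.11 -0.28 -1.01] w0.0541
tool cm [1.51 2.59 0.45] rows>=0.7
t6.33 pos [0.4871 0.1432 0.1542] rot [3.119 0.023 2.697] F [-0.11 -0.28 -1.01] w0.0541
tool cm [1.65 2.73 0.45] rows>=0.8
```

```bash
python3 -m creep '[{"gripper":5,"translation":[0.7,1.2,0],"roll":0},{"gripper":5,"translation":[0.5,0.8,0],"roll":0},{"gripper":5,"translation":[0.3,0.5,0],"roll":0},{"gripper":5,"translation":[0,0,0],"roll":0},{"gripper":5,"translation":[0,0,0],"roll":0}]'
python3 - <<'E'
from h import *
go([.4845,.174,.135])
c=cam('wrist');b=cv2.resize(c['img'][170:320,230:410,::-1],(792,660),interpolation=cv2.INTER_CUBIC);cv2.imwrite('pics/w5z.png',b[:600])
E
```

```text
clock: 6.75
eef_pos: [0.4857, 0.1671, 0.1545]
tcp_rot: [3.122, 0.025, 2.687]
wrist_force: [0.9, -0.3, -2.1]
width: 0.0545
t6.75 pos [0.4857 0.1671 0.1545] rot [3.122 0.025 2.687] F [ 0.85 -0.34 -2.09] w0.0545
tool cm [0.46 0.53 1.95] rows>=0.5
```

View pics/w5z.png

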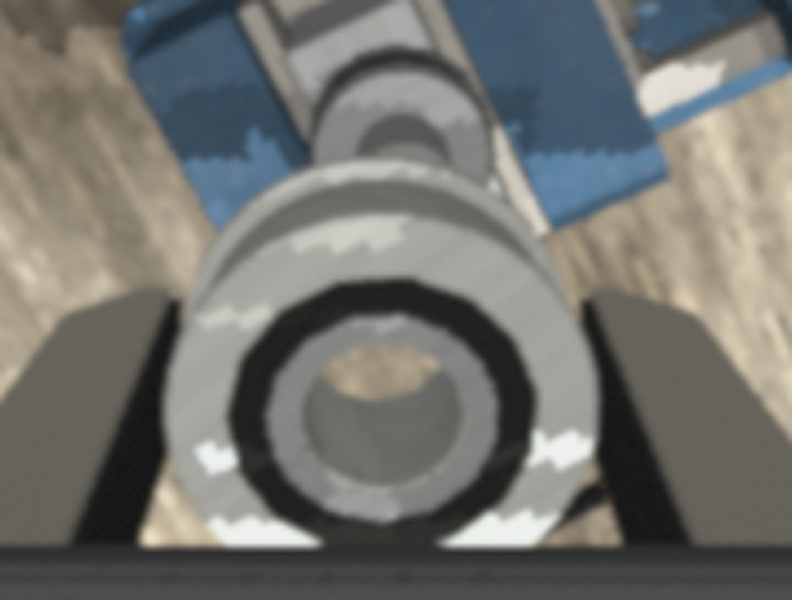

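```bash
python3 -m creep '[{"gripper":5,"translation":[0.3,0.35,0.3],"roll":0},{"gripper":5,"translation":[0.15,0.18,0.3],"roll":0},{"gripper":5,"translation":[0.05,0.05,0.3],"roll":0},{"gripper":5,"translation":[0,0,0],"roll":0},{"gripper":5,"translation":[0,0,0],"roll":0}]'
python3 - <<'E'
from h import *
go([.4845,.174,.124])
c=cam('wrist');b=cv2.resize(c['img'][170:320,230:410,::-1],(792,660),interpolation=cv2.INTER_CUBIC);cv2.imwrite('pics/w6z.png',b[:600])
c=cam('side');b=cv2.resize(c['img'][80:200,220:380,::-1],(800,600));cv2.imwrite('pics/s6.png',b[:600])
E
```

```text
clock: 7.22
eef_pos: [0.4839, 0.1737, 0.1444]
tcp_rot: [3.123, 0.025, 2.685]
wrist_force: [0.5, -0.2, -0.8]
width: 0.0543
t7.22 pos [0.4839 0.1737 0.1444] rot [3.123 0.025 2.685] F [ 0.46 -0.22 -0.83] w0.0543
tool cm [0.01 0.02 2.04] rows>=0.5
```

View pics/w6z.png

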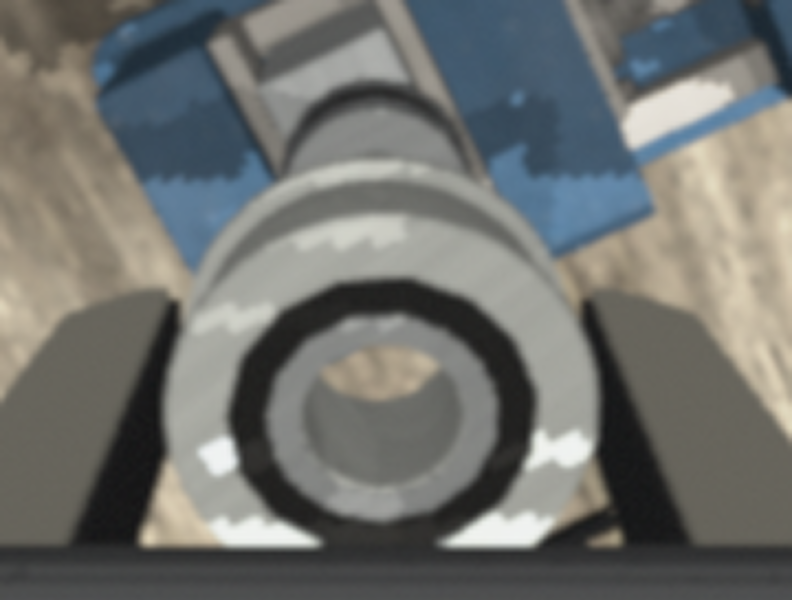

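View pics/s6.png

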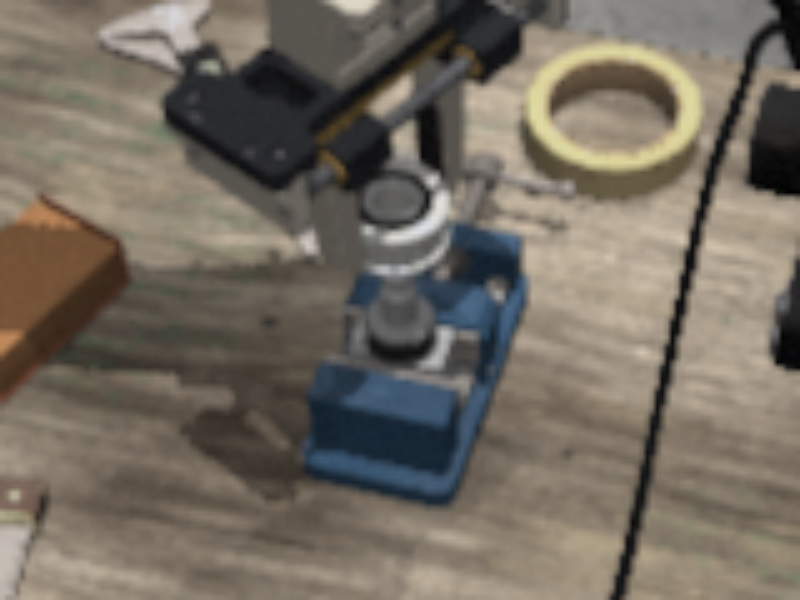

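```bash
python3 -m creep '[{"gripper":5,"translation":[0,0,0.6],"roll":0},{"gripper":5,"translation":[0,0,0.6],"roll":0},{"gripper":5,"translation":[0,0,0.6],"roll":0},{"gripper":5,"translation":[0,0,0.3],"roll":0},{"gripper":5,"translation":[0,0,0],"roll":0}]'
python3 - <<'E'
from h import *
go([.4845,.174,.118])
c=cam('wrist');b=cv2.resize(c['img'][170:320,230:410,::-1],(792,660),interpolation=cv2.INTER_CUBIC);cv2.imwrite('pics/w7z.png',b[:600])
E
```

```text
clock: 7.73
eef_pos: [0.4849, 0.1734, 0.1215]
tcp_rot: [3.122, 0.025, 2.684]
wrist_force: [0.1, 0.8, -1.0]
width: 0.0542
t7.73 pos [0.4849 0.1734 0.1215] rot [3.122 0.025 2.684] F [ 0.07  0.83 -1.04] w0.0542
tool cm [0.07 0.03 0.34] rows>=0.1
```

View pics/w7z.png

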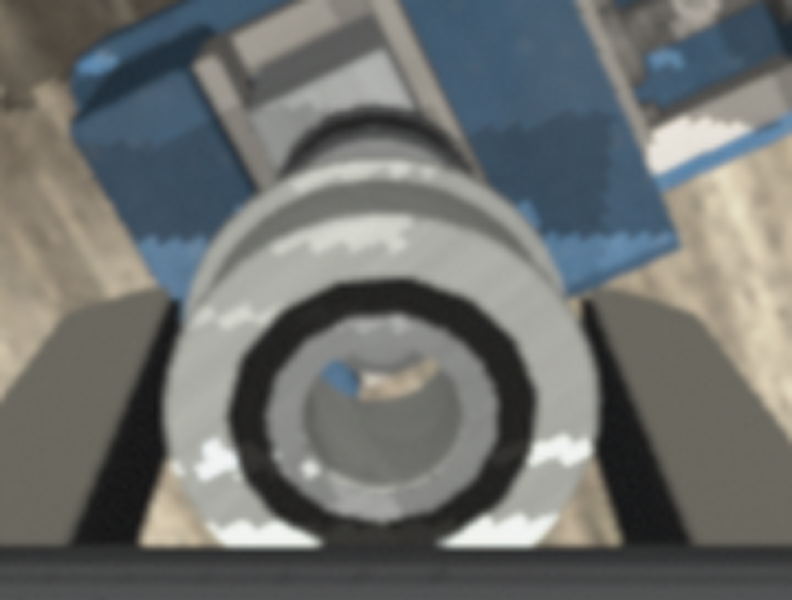

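```bash
python3 -m creep '[{"gripper":5,"translation":[0.05,0.02,0.25],"roll":0},{"gripper":5,"translation":[0.02,0.01,0.25],"roll":0},{"gripper":5,"translation":[0,0,0.2],"roll":0},{"gripper":5,"translation":[0,0,0],"roll":0}]'
python3 - <<'E'
from h import *
go([.4845,.174,.1])
c=cam('wrist');b=cv2.resize(c['img'][170:320,230:410,::-1],(792,660),interpolation=cv2.INTER_CUBIC);cv2.imwrite('pics/w8z.png',b[:600])
E
```

```text
clock: 8.12
eef_pos: [0.4849, 0.1742, 0.1141]
tcp_rot: [3.122, 0.026, 2.684]
wrist_force: [-0.0, -0.7, -1.1]
width: 0.0544
t8.12 pos [0.4849 0.1742 0.1141] rot [3.122 0.026 2.684] F [-0.   -0.7  -1.09] w0.0544
tool cm [ 0.06 -0.06  1.41] rows>=0.3
```

View pics/w8z.png

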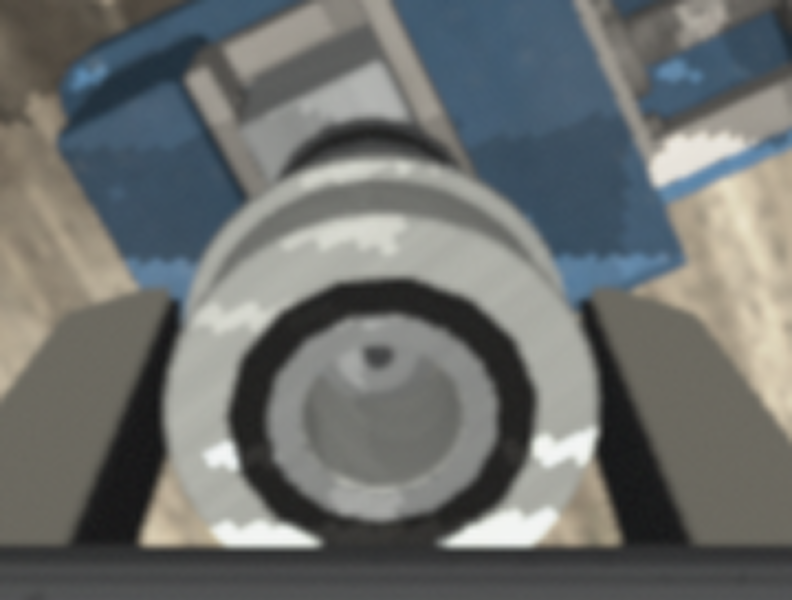

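```bash
python3 -m creep '[{"gripper":5,"translation":[0.02,-0.01,0.35],"roll":0},{"gripper":5,"translation":[0.02,0,0.35],"roll":0},{"gripper":5,"translation":[0,0,0.35],"roll":0},{"gripper":5,"translation":[0,0,0],"roll":0}]';python3 -m creep '[{"gripper":5,"translation":[0.02,0,0.35],"roll":0},{"gripper":5,"translation":[0.02,0,0.35],"roll":0},{"gripper":5,"translation":[0,0,0.3],"roll":0},{"gripper":5,"translation":[0,0,0],"roll":0}]'; python3 -c "
from h import *
go([.4845,.174,.0857])"
```

```text
clock: 8.5
eef_pos: [0.4849, 0.1745, 0.1031]
tcp_rot: [3.121, 0.026, 2.684]
wrist_force: [-0.4, 0.2, -1.6]
width: 0.0543
clock: 8.83
eef_pos: [0.4848, 0.1747, 0.0918]
tcp_rot: [3.122, 0.026, 2.684]
wrist_force: [-0.3, -0.1, -0.6]
width: 0.0542
t8.83 pos [0.4848 0.1747 0.0918] rot [3.122 0.026 2.684] F [-0.29 -0.12 -0.57] w0.0542
tool cm [ 0.01 -0.09  0.61] rows>=0.1
```

Free so far; ease the last 6 mm down.

```bash
python3 -m creep '[{"gripper":5,"translation":[0.02,-0.03,0.2],"roll":0},{"gripper":5,"translation":[0.02,-0.03,0.2],"roll":0},{"gripper":5,"translation":[0,0,0],"roll":0}]';python3 -m creep '[{"gripper":5,"translation":[0,0,0.15],"roll":0},{"gripper":5,"translation":[0,0,0],"roll":0}]'; python3 -m creep '[{"gripper":5,"translation":[0,0,0.1],"roll":0},{"gripper":5,"translation":[0,0,0],"roll":0}]'
```

```text
clock: 9.08
eef_pos: [0.4845, 0.1744, 0.0872]
tcp_rot: [3.121, 0.026, 2.684]
wrist_force: [0.9, 0.1, 0.0]
width: 0.0542
clock: 9.25
eef_pos: [0.485, 0.1745, 0.0858]
tcp_rot: [3.121, 0.027, 2.684]
wrist_force: [-0.8, 0.1, -0.6]
width: 0.0545
clock: 9.42
eef_pos: [0.4858, 0.1748, 0.0857]
tcp_rot: [3.119, 0.028, 2.684]
wrist_force: [-1.0, -1.4, -2.1]
width: 0.0544
```

```bash
python3 -m creep '[{"gripper":6,"translation":[0,0,0],"roll":0},{"gripper":6.5,"translation":[0,0,0],"roll":0},{"gripper":7,"translation":[0,0,0],"roll":0},{"gripper":7.5,"translation":[0,0,0],"roll":0}]';python3 -m creep '[{"gripper":7.5,"translation":[0,0,-0.8],"roll":0},{"gripper":7.5,"translation":[0,0,-1],"roll":0},{"gripper":7.5,"translation":[0,0,-1.5],"roll":0},{"gripper":7.5,"translation":[0,0,-1.5],"roll":0},{"gripper":7.5,"translation":[0,0,-1.5],"roll":0},{"gripper":7.5,"translation":[0,0,0],"roll":0}]'
python3 - <<'E'
from h import *
c=cam('wrist');b=cv2.resize(c['img'][120:270,230:410,::-1],(792,660),interpolation=cv2.INTER_CUBIC);cv2.imwrite('pics/w9z.png',b[:600])
c=cam('side');b=cv2.resize(c['img'][80:200,220:380,::-1],(800,600),interpolation=cv2.INTER_CUBIC);cv2.imwrite('pics/s9.png',b[:600])
go([.4609,-.2532,.15],2.06)
E
```

```text
clock: 9.75
eef_pos: [0.4862, 0.1749, 0.086]
tcp_rot: [3.118, 0.029, 2.684]
wrist_force: [-0.3, 0.1, 0.6]
width: 0.0722
clock: 10.25
eef_pos: [0.4838, 0.1743, 0.1544]
tcp_rot: [3.118, 0.029, 2.684]
wrist_force: [0.6, -0.2, 0.4]
width: 0.0748
t10.35 pos [0.4824 0.1738 0.152 ] rot [3.121 0.026 2.684] F [-0.48 -0.14 -0.18] w0.0748
tool cm [-16.93 -39.26  -0.15] rows>=10.3
roll 0.624
```

View pics/w9z.png

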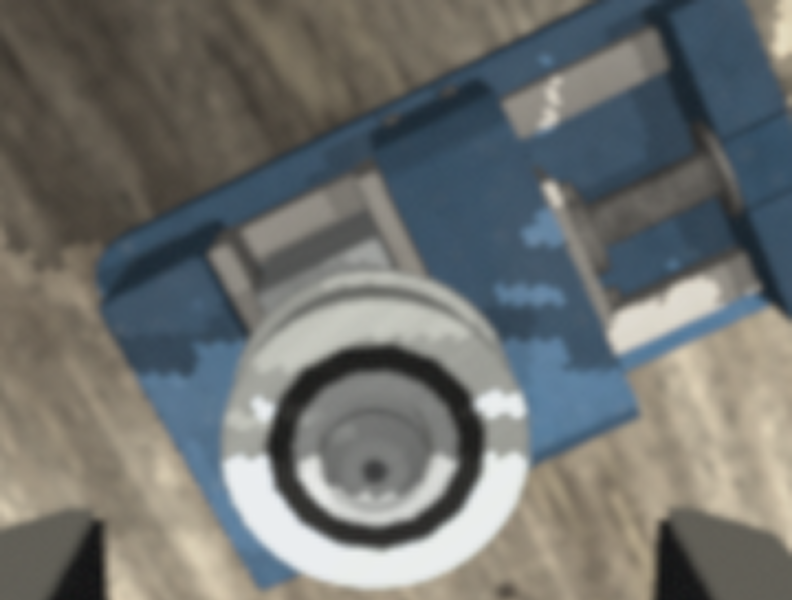

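View pics/s9.png

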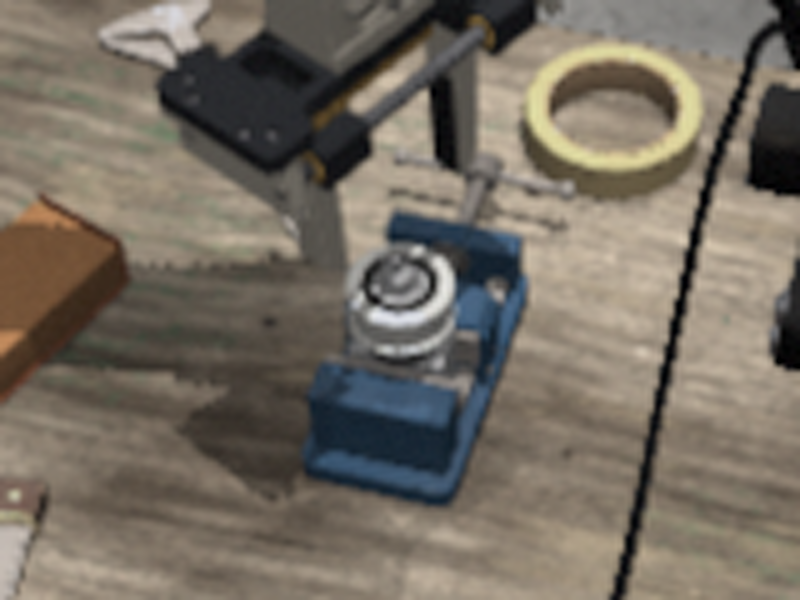

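```bash
python3 - <<'E'
from h import *
c=cam('wrist');print(plane(c,230+373/4.4-.5,120+470/4.4-.5,.1165),plane(c,230+375/4.4-.5,120+447/4.4-.5,.104))
st()
E
python3 -m creep '[{"gripper":7,"translation":[-0.5,-1,-0.5],"roll":0.05},{"gripper":6,"translation":[-1,-1.9,-0.5],"roll":0.05},{"gripper":5,"translation":[-1,-2,0],"roll":0.05},{"gripper":4,"translation":[-1,-2,0],"roll":0.05},{"gripper":4,"translation":[-1,-2,0],"roll":0.05},{"gripper":4,"translation":[-1.1,-2,0],"roll":0.05},{"gripper":4,"translation":[-1.2,-2,0],"roll":0.05},{"gripper":4,"translation":[-1.3,-2,0],"roll":0.05},{"gripper":4,"translation":[-1.5,-2,0],"roll":0.05},{"gripper":4,"translation":[-1.6,-1.9,0],"roll":0.05},{"gripper":4,"translation":[-1.8,-1.8,0],"roll":0.05},{"gripper":4,"translation":[-1.8,-1.8,0],"roll":0.05},{"gripper":4,"translation":[-1,-1,0],"roll":0},{"gripper":4,"translation":[0,0,0],"roll":0},{"gripper":4,"translation":[0,0,0],"roll":0}]'; python3 -c "
from h import *
go([.4609,-.2532,.15],2.06)"
```

```text
[0.48148673 0.17355046 0.1165    ] [0.48229551 0.17373817 0.104     ]
t10.40 pos [0.4817 0.1736 0.1511] rot [3.123 0.025 2.684] F [-0.25 -0.25  0.21] w0.0751
clock: 11.65
eef_pos: [0.4109, -0.1269, 0.1513]
tcp_rot: [3.135, 0.002, 2.014]
wrist_force: [0.6, 0.6, -0.5]
width: 0.04
t11.65 pos [ 0.4109 -0.1269  0.1513] rot [3.135e+00 2.000e-03 2.014e+00] F [ 0.55  0.57 -0.49] w0.0400
tool cm [-13.55  -0.9    0.15] rows>=3.3
roll -0.046
```

```bash
python3 -m creep '[{"gripper":4,"translation":[-1.5,0,0],"roll":-0.02},{"gripper":4,"translation":[-2,-0.2,0],"roll":-0.02},{"gripper":4,"translation":[-2,-0.2,0],"roll":0},{"gripper":4,"translation":[-2,-0.2,0],"roll":0},{"gripper":4,"translation":[-2,-0.2,0],"roll":0},{"gripper":4,"translation":[-1.5,-0.1,0],"roll":0},{"gripper":4,"translation":[-0.8,0,0],"roll":0},{"gripper":4,"translation":[0,0,0],"roll":0},{"gripper":4,"translation":[0,0,0],"roll":0}]'
python3 - <<'E'
from h import *
go([.4609,-.2532,.15],2.06)
c=cam('wrist');save(c,'w10.png')
for p in [[.510,-.229,.005],[.4624,-.2533,.0344]]: print(proj(c,p))
E
```

```text
clock: 12.4
eef_pos: [0.4601, -0.2274, 0.1471]
tcp_rot: [3.137, -0.011, 2.068]
wrist_force: [-0.6, -0.3, 0.3]
width: 0.0404
t12.40 pos [ 0.4601 -0.2274  0.1471] rot [ 3.137 -0.011  2.068] F [-0.64 -0.26  0.33] w0.0404
tool cm [-2.3  -1.15 -0.32] rows>=0.6
roll 0.008
[354.98634749 217.60319111]
[305.01351167 225.35629011]
```

View pics/w10.png

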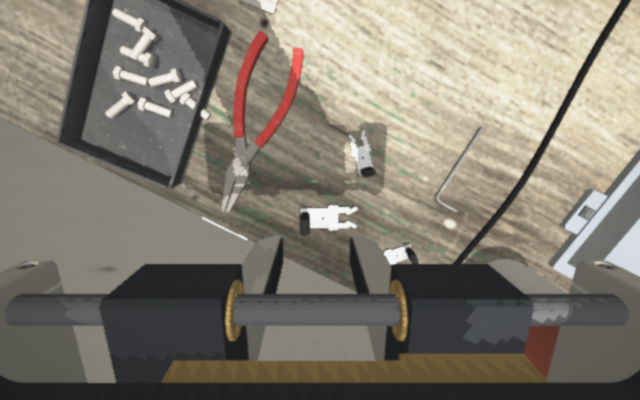

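Run:
```python
from h import *
c=cam('wrist');i=c['img'];b=cv2.resize(i[185:250,285:375,::-1],(792,572),interpolation=cv2.INTER_CUBIC);cv2.imwrite('pics/w10z.png',b)
np.save('c10.npy',[c],allow_pickle=True)
```

```text
(no output)
```

View pics/w10z.png

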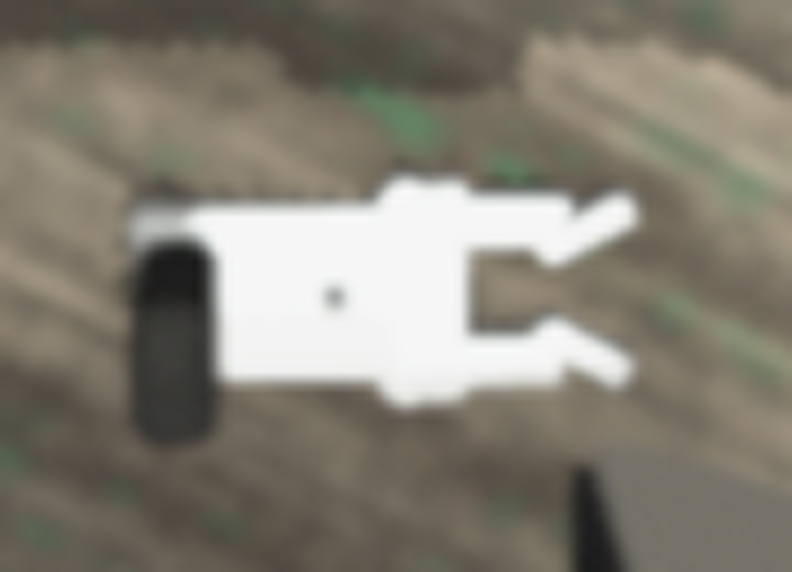

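Run:
```python
from h import *
c=np.load('c10.npy',allow_pickle=True)[0]
P=lambda x,y,z:plane(c,285+x/8.8-.5,185+y/8.8-.5,z)
t1,t2=P(632,205,.005),P(628,380,.005)
tm=(P(637,212,.005)+P(635,372,.005))/2
b1,b2=P(130,205,.005),P(200,293,.005)
print('tips',t1,t2,np.linalg.norm(t1-t2)*1e3)
e1,e2=P(220,205,.005),P(380,205,.005);f1,f2=P(220,382,.005),P(380,382,.005)
print('yaw',[np.degrees(np.arctan2((b-a)[1],(b-a)[0])) for a,b in((e1,e2),(f1,f2))],'bodyw',np.linalg.norm(e1-f1)*1e3)
print('maxw',np.linalg.norm(P(425,180,.005)-P(425,406,.005))*1e3,'len',np.linalg.norm(P(130,293,.005)-P(637,293,.005))*1e3)
hole=P(335,297,.005);print('hole',hole)
a=np.mean([np.arctan2((b-a)[1],(b-a)[0]) for a,b in((e1,e2),(f1,f2))])
d=np.array([np.cos(a),np.sin(a),0]);seat=tm-.016*d;tab=seat-.041*d
print('tipmid',tm,'seat',seat,'tab',tab,np.degrees(a))
for s in(-1,1):
  for e in(-1,1):
    n=np.array([-d[1],d[0],0]);q=tab+d*.005*s+n*.009*e
    for z in(.036,.005):
        q[2]=z;print(s,e,z,(proj(c,q)-[285,185]+.5)*8.8)
go([tab[0],tab[1],.007],a+np.pi/2)
```

```text
tips [ 0.50564339 -0.21839962  0.005     ] [ 0.51671582 -0.23819338  0.005     ] 22.68019985743298
yaw [np.float64(28.411837175279636), np.float64(28.39336982309538)] bodyw 22.925707448661097
maxw 29.284755137112896 len 62.691167977840564
hole [ 0.47931494 -0.246074    0.005     ]
tipmid [ 0.51179241 -0.22787235  0.005     ] seat [ 0.49771838 -0.23548298  0.005     ] tab [ 0.46165367 -0.25498521  0.005     ] 28.40260349918751
-1 -1 0.036 [122.29063435 451.46931205]
-1 -1 0.005 [135.48713003 361.67843246]
-1 1 0.036 [120.03577864 299.56753229]
-1 1 0.005 [133.63340328 222.64297992]
1 -1 0.036 [210.7827931  451.44514924]
1 -1 0.005 [215.84425582 361.66902663]
1 1 0.036 [209.93955872 299.56671092]
1 1 0.005 [215.15283651 222.65313031]
t12.50 pos [ 0.4599 -0.227   0.1472] rot [ 3.137 -0.011  2.069] F [ 0.17  0.7  -0.29] w0.0399
tool cm [-2.7  -1.24 13.99] rows>=3.4
roll 0.002
```

```bash
python3 -m creep '[{"gripper":4,"translation":[-1,-0.5,1.5],"roll":0},{"gripper":4,"translation":[-0.9,-0.4,2],"roll":0},{"gripper":4,"translation":[-0.5,-0.2,2],"roll":0},{"gripper":4,"translation":[-0.2,-0.1,1.5],"roll":0},{"gripper":4,"translation":[0,0,0.8],"roll":0},{"gripper":4,"translation":[0,0,0],"roll":0},{"gripper":4,"translation":[0,0,0],"roll":0}]'; python3 -c "
from h import *
go([.4617,-.255,.008],2.066)"
```

```text
clock: 13.08
eef_pos: [0.4628, -0.2466, 0.0678]
tcp_rot: [3.133, -0.014, 2.079]
wrist_force: [0.3, 0.3, 0.4]
width: 0.0402
t13.08 pos [ 0.4628 -0.2466  0.0678] rot [ 3.133 -0.014  2.079] F [0.25 0.29 0.43] w0.0402
tool cm [-0.77 -0.55  5.97] rows>=1.4
roll 0.013
```

```bash
python3 -m creep '[{"gripper":4,"translation":[-0.5,-0.35,0.5],"roll":0.013},{"gripper":4,"translation":[-0.25,-0.18,0.8],"roll":0},{"gripper":4,"translation":[0,0,0.8],"roll":0},{"gripper":4,"translation":[0,0,0],"roll":0},{"gripper":4,"translation":[0,0,0],"roll":0}]'
python3 - <<'E'
from h import *
go([.4617,-.255,.008],2.066)
c=cam('wrist');save(c,'w11.png')
E
```

```text
clock: 13.5
eef_pos: [0.4636, -0.2556, 0.0475]
tcp_rot: [3.13, -0.011, 2.067]
wrist_force: [0.1, 0.7, 0.0]
width: 0.0403
t13.50 pos [ 0.4636 -0.2556  0.0475] rot [ 3.13  -0.011  2.067] F [0.08 0.73 0.04] w0.0403
tool cm [ 0.11 -0.18  3.95] rows>=0.9
roll 0.001
```

View pics/w11.png

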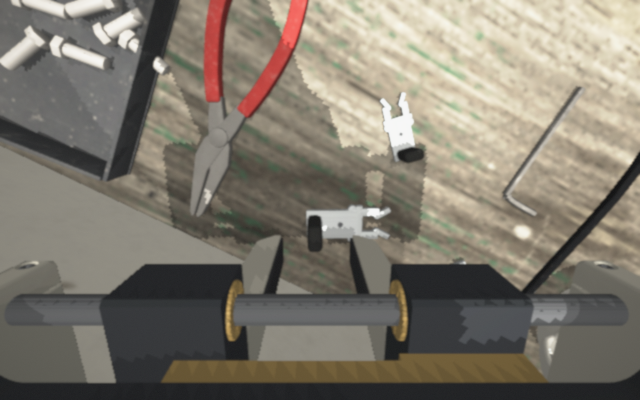

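```bash
python3 -m creep '[{"gripper":3.6,"translation":[0.05,-0.1,0.8],"roll":0},{"gripper":3.6,"translation":[0.05,-0.08,0.8],"roll":0},{"gripper":3.6,"translation":[0,0,0.8],"roll":0},{"gripper":3.6,"translation":[0,0,0.8],"roll":0},{"gripper":3.6,"translation":[0,0,0.3],"roll":0},{"gripper":3.6,"translation":[0,0,0],"roll":0}]'
python3 - <<'E'
from h import *
go([.4617,-.255,.008],2.066)
c=cam('wrist');save(c,'w12.png')
E
```

```text
clock: 14.05
eef_pos: [0.4616, -0.2547, 0.009]
tcp_rot: [3.13, -0.011, 2.067]
wrist_force: [-0.5, 1.2, -0.1]
width: 0.0362
t14.05 pos [ 0.4616 -0.2547  0.009 ] rot [ 3.13  -0.011  2.067] F [-0.53  1.23 -0.07] w0.0362
tool cm [-0.03 -0.    0.1 ] rows>=0.0
roll 0.001
```

View pics/w12.png

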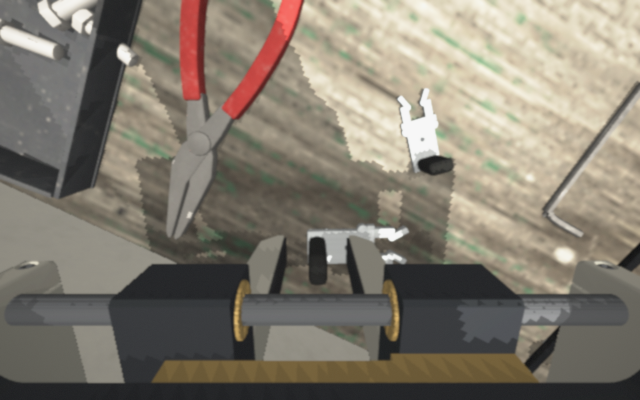

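Tab (317,260) is between the fingers. Close and lift.

```bash
python3 -m creep '[{"gripper":2.5,"translation":[0,0,0],"roll":0},{"gripper":1.5,"translation":[0,0,0],"roll":0},{"gripper":0.7,"translation":[0,0,0],"roll":0},{"gripper":0.7,"translation":[0,0,0],"roll":0},{"gripper":0.7,"translation":[0,0,0],"roll":0}]' 40; python3 -m creep '[{"gripper":0.7,"translation":[0,0,-0.5],"roll":0},{"gripper":0.7,"translation":[0,0,-1],"roll":0},{"gripper":0.7,"translation":[0,0,-1.5],"roll":0},{"gripper":0.7,"translation":[0,0,-1.5],"roll":0},{"gripper":0.7,"translation":[0,0,-1.5],"roll":0},{"gripper":0.7,"translation":[0,0,-1.5],"roll":0},{"gripper":0.7,"translation":[0,0,-1.5],"roll":0},{"gripper":0.7,"translation":[0,0,0],"roll":0}]'
python3 - <<'E'
from h import *
go([.447,.154,.15],2.066)
c=cam('wrist');save(c,'w13.png')
E
```

```text
clock: 14.52
eef_pos: [0.4622, -0.2551, 0.0098]
tcp_rot: [3.129, -0.009, 2.067]
wrist_force: [-0.6, 0.0, -1.3]
width: 0.0097
clock: 15.18
eef_pos: [0.461, -0.2564, 0.1084]
tcp_rot: [3.128, -0.009, 2.067]
wrist_force: [0.8, -0.5, -0.5]
width: 0.01
t15.18 pos [ 0.461  -0.2564  0.1084] rot [ 3.128 -0.009  2.067] F [ 0.81 -0.53 -0.53] w0.0100
tool cm [36.8  18.36 -3.59] rows>=9.9
roll 0.001
```

View pics/w13.png

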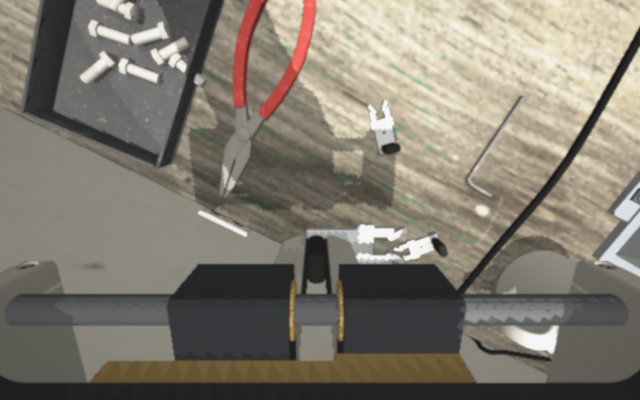

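```bash
python3 -m creep '[{"gripper":0.7,"translation":[0.8,0.3,-1.5],"roll":-0.05},{"gripper":0.7,"translation":[1.8,0.6,-1.5],"roll":-0.05},{"gripper":0.7,"translation":[2,0.8,-1],"roll":-0.05},{"gripper":0.7,"translation":[2,0.8,0],"roll":-0.05},{"gripper":0.7,"translation":[2,0.9,0],"roll":-0.05},{"gripper":0.7,"translation":[2,1,0],"roll":-0.05},{"gripper":0.7,"translation":[2,1.1,0],"roll":-0.05},{"gripper":0.7,"translation":[1.9,1.2,0],"roll":-0.05},{"gripper":0.7,"translation":[1.8,1.3,0],"roll":-0.05},{"gripper":0.7,"translation":[1.7,1.4,0],"roll":-0.05},{"gripper":0.7,"translation":[1.6,1.4,0],"roll":-0.05},{"gripper":0.7,"translation":[1.5,1.4,0],"roll":-0.05},{"gripper":0.7,"translation":[1,1,0],"roll":-0.05},{"gripper":0.7,"translation":[0.5,0.5,0],"roll":-0.05},{"gripper":0.7,"translation":[0,0,0],"roll":0},{"gripper":0.7,"translation":[0,0,0],"roll":0}]'; python3 -c "
from h import *
go([.455,.095,.14],2.79)"
```

```text
clock: 16.57
eef_pos: [0.3739, 0.0113, 0.1448]
tcp_rot: [3.131, -0.015, 2.801]
wrist_force: [0.2, -0.4, -0.2]
width: 0.0096
t16.57 pos [0.3739 0.0113 0.1448] rot [ 3.131 -0.015  2.801] F [ 0.16 -0.42 -0.23] w0.0096
tool cm [-4.86 10.59  0.51] rows>=2.8
roll 0.011
```

```bash
python3 -m creep '[{"gripper":0.7,"translation":[-1,1,0],"roll":0},{"gripper":0.7,"translation":[-1,1.5,0],"roll":0},{"gripper":0.7,"translation":[-1,1.7,0],"roll":0},{"gripper":0.7,"translation":[-0.8,1.7,0],"roll":0},{"gripper":0.7,"translation":[-0.6,1.7,0],"roll":0},{"gripper":0.7,"translation":[-0.4,1.5,0],"roll":0},{"gripper":0.7,"translation":[0,1,0],"roll":0},{"gripper":0.7,"translation":[0,0.5,0],"roll":0},{"gripper":0.7,"translation":[0,0,0],"roll":0},{"gripper":0.7,"translation":[0,0,0],"roll":0}]'
python3 - <<'E'
from h import *
go([.455,.095,.14],2.79)
for n in['top','wrist','side']:
    c=cam(n);save(c,n+'14.png')
    if n!='wrist':
        u,v=proj(c,[.483,.174,.11]);u,v=int(u),int(v)
        b=cv2.resize(c['img'][v-50:v+50,u-60:u+60,::-1],(720,600),interpolation=cv2.INTER_CUBIC);cv2.imwrite('pics/%s14z.png'%n,b);print(n,u,v)
E
```

```text
clock: 17.4
eef_pos: [0.4608, 0.0851, 0.1421]
tcp_rot: [3.139, -0.016, 2.772]
wrist_force: [-0.7, -0.3, -0.7]
width: 0.0095
t17.40 pos [0.4608 0.0851 0.1421] rot [ 3.139 -0.016  2.772] F [-0.69 -0.26 -0.7 ] w0.0095
tool cm [0.89 0.71 0.22] rows>=0.3
roll -0.018
top 234 232
side 297 134
```

View pics/wrist14.png

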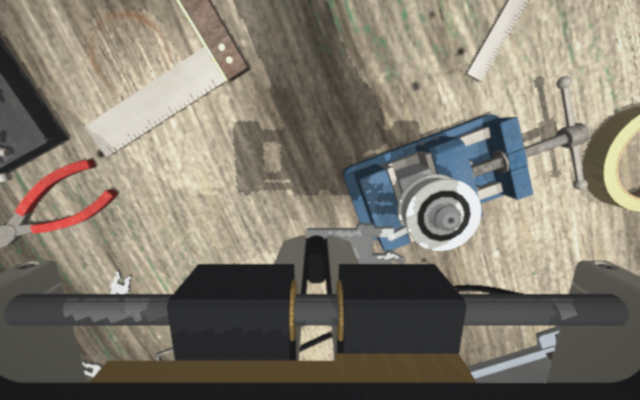

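View pics/side14z.png

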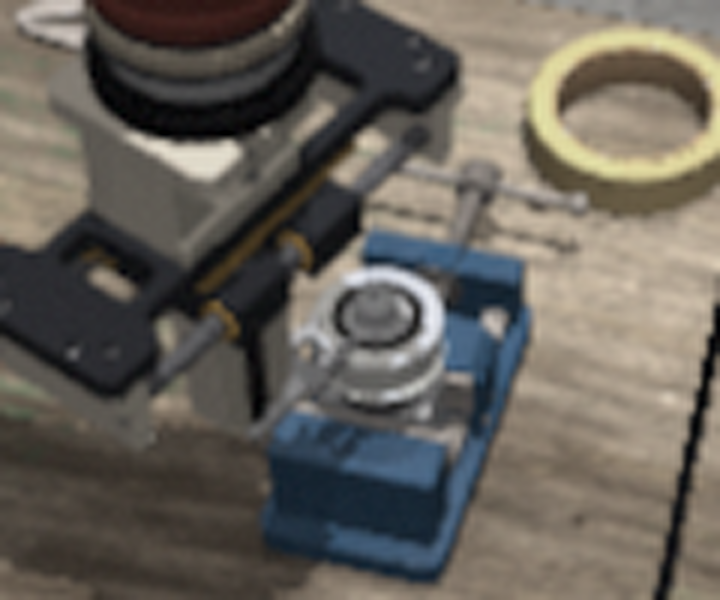

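View pics/top14z.png

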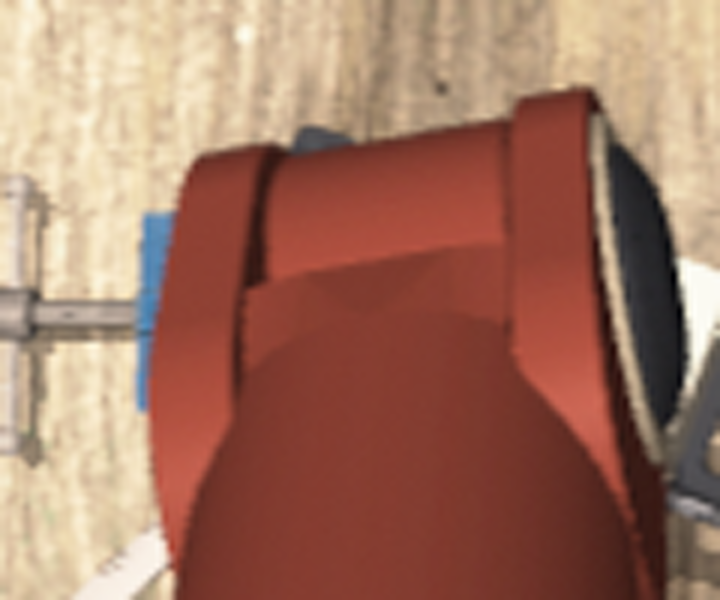

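Run:
```python
from h import *
c=cam('wrist');b=cv2.resize(c['img'][160:280,300:490,::-1],(798,504),interpolation=cv2.INTER_CUBIC);cv2.imwrite('pics/w15z.png',b)
np.save('c15.npy',[c],allow_pickle=True);st()
```

```text
t17.60 pos [0.4607 0.0851 0.1424] rot [ 3.139 -0.016  2.772] F [-0.13  0.11 -1.52] w0.0097
```

View pics/w15z.png

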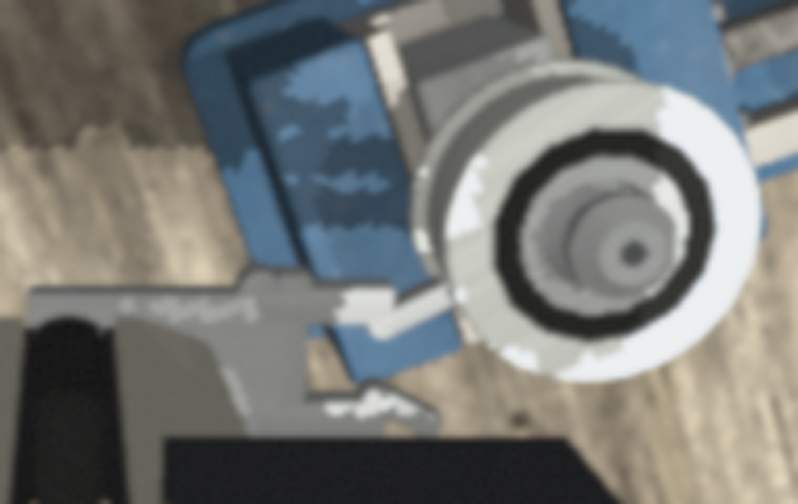

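Run:
```python
from h import *
c=np.load('c15.npy',allow_pickle=True)[0]
P=lambda x,y,z:plane(c,300+x/4.2-.5,160+y/4.2-.5,z)
ax=P(633,253,.1165);print('axle',ax,'pulleytop',P(603,232,.104))
t1,t2=P(447,285,.138),P(437,420,.138)
print('tips',t1,t2,'mid',(t1+t2)/2)
s=st();R=Rn.from_euler('xyz',s['tcp_rot']).as_matrix();print('pred tipmid',s['eef_pos']+R[:,1]*.057)
o,d=s['eef_pos'],R[:,1]
v=R.T@(ax-o);print('axle in tool mm',v*1e3, 'and for (.483,.174)',(R.T@(np.array([.483,.174,.1165])-o))*1e3)
```

```text
axle [0.48425115 0.17374486 0.1165    ] pulleytop [0.48456773 0.17400777 0.104     ]
tips [0.46909887 0.14029492 0.138     ] [0.48896166 0.13272883 0.138     ] mid [0.47903027 0.13651187 0.138     ]
t17.60 pos [0.4607 0.0851 0.1424] rot [ 3.139 -0.016  2.772] F [-0.13  0.11 -1.52] w0.0097
pred tipmid [0.48130123 0.13827153 0.14254664]
axle in tool mm [ 9.65910643 91.06357953 26.30324461] and for (.483,.174) [10.91773382 90.84918425 26.32247404]
```

```bash
python3 -m creep '[{"gripper":0.7,"translation":[0.4,0,0.6],"roll":0},{"gripper":0.7,"translation":[0.4,0,0.8],"roll":0},{"gripper":0.7,"translation":[0.1,0,0.6],"roll":0},{"gripper":0.7,"translation":[0,0,0.3],"roll":0},{"gripper":0.7,"translation":[0,0,0],"roll":0},{"gripper":0.7,"translation":[0,0,0],"roll":0}]'
cat > rel.py <<'E'
from h import *
s=st();R=Rn.from_euler('xyz',s['tcp_rot']).as_matrix()
print('axle(groove z=.104) in tool mm',np.round(R.T@(np.array([.484,.1738,.104])-s['eef_pos'])*1e3,2),'home at [0,41]; slope vs grasp',round(R[2,1]-.0124,4),'under@seat mm',round((s['eef_pos'][2]-.0094+.041*(R[2,1]-.0124))*1e3,2),'want 104.3-105.2')
f=R.T@s['wrist_force'];print('tool F',np.round(f,2))
E
python3 rel.py
```

```text
clock: 18.1
eef_pos: [0.4499, 0.087, 0.1179]
tcp_rot: [3.14, -0.016, 2.769]
wrist_force: [-1.1, 0.3, -1.0]
width: 0.0099
t18.10 pos [0.4499 0.087  0.1179] rot [ 3.14  -0.016  2.769] F [-1.05  0.32 -1.  ] w0.0099
axle(groove z=.104) in tool mm [-0.39 93.27 14.09] home at [0,41]; slope vs grasp -0.0103 under@seat mm 108.08 want 104.3-105.2
tool F [ 1.08 -0.09  1.01]
```

```bash
python3 -m creep '[{"gripper":0.7,"translation":[0,0.4,0.2],"roll":0},{"gripper":0.7,"translation":[0,0.4,0.1],"roll":0},{"gripper":0.7,"translation":[0,0,0],"roll":0},{"gripper":0.7,"translation":[0,0,0],"roll":0}]'; python3 rel.py
python3 - <<'E'
from h import *
c=cam('wrist');b=cv2.resize(c['img'][180:300,270:460,::-1],(798,504),interpolation=cv2.INTER_CUBIC);cv2.imwrite('pics/w16z.png',b)
c=cam('side');b=cv2.resize(c['img'][100:170,250:330,::-1],(686,600),interpolation=cv2.INTER_CUBIC);cv2.imwrite('pics/s16.png',b)
E
```

```text
clock: 18.43
eef_pos: [0.454, 0.0953, 0.1151]
tcp_rot: [3.139, -0.015, 2.769]
wrist_force: [1.1, 0.6, 0.2]
width: 0.0097
t18.43 pos [0.454  0.0953 0.1151] rot [ 3.139 -0.015  2.769] F [1.14 0.57 0.23] w0.0097
axle(groove z=.104) in tool mm [ 0.49 83.97 11.31] home at [0,41]; slope vs grasp -0.0094 under@seat mm 105.27 want 104.3-105.2
tool F [-0.85  0.95 -0.24]
```

View pics/w16z.png

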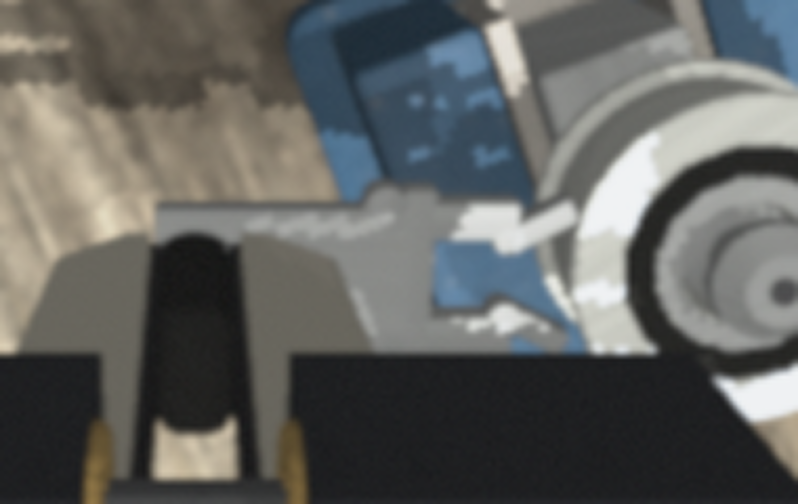

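View pics/s16.png

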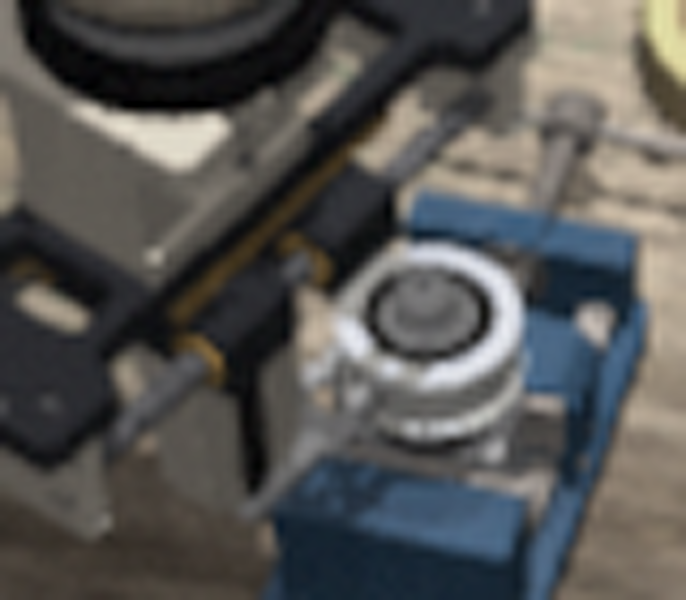

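Run:
```python
from h import *
c=cam('wrist');s=st();R=Rn.from_euler('xyz',s['tcp_rot']).as_matrix()
P=lambda x,y,z:plane(c,270+x/4.2-.5,180+y/4.2-.5,z)
for n,x,y,z in [('axle',785,290,.1165),('det1',505,252,.1097),('det2',490,297,.1097),('slotcorner1',433,240,.1097),('slotcorner2',433,310,.1097),('platecorner',157,203,.1102)]:
    print(n,np.round(R.T@(P(x,y,z)-s['eef_pos'])*1e3,1))
```

```text
t18.58 pos [0.4538 0.0951 0.1151] rot [ 3.139 -0.015  2.768] F [ 0.5  -0.77 -1.09] w0.0098
axle [ 0.5 84.3 -1.1]
det1 [ 3.6 45.7  5.6]
det2 [-3.5 44.   5.5]
slotcorner1 [ 5.5 35.   5.6]
slotcorner2 [-5.6 35.6  5.4]
platecorner [11.5 -5.5  5.1]
```

```bash
python3 -m creep '[{"gripper":0.7,"translation":[0.02,0.4,0.02],"roll":0},{"gripper":0.7,"translation":[0.02,0.4,0.02],"roll":0},{"gripper":0.7,"translation":[0,0.4,0],"roll":0},{"gripper":0.7,"translation":[0,0,0],"roll":0}]'; python3 rel.py
```

```text
clock: 18.92
eef_pos: [0.4584, 0.1073, 0.115]
tcp_rot: [3.138, -0.014, 2.768]
wrist_force: [0.7, -0.3, -0.5]
width: 0.0097
t18.92 pos [0.4584 0.1073 0.115 ] rot [ 3.138 -0.014  2.768] F [ 0.73 -0.33 -0.47] w0.0097
axle(groove z=.104) in tool mm [ 0.29 71.19 11.24] home at [0,41]; slope vs grasp -0.009 under@seat mm 105.23 want 104.3-105.2
tool F [-0.81 -0.05  0.46]
```

Run:
```python
from h import *
c=cam('wrist');b=cv2.resize(c['img'][180:300,270:460,::-1],(798,504),interpolation=cv2.INTER_CUBIC);cv2.imwrite('pics/w17z.png',b)
c=cam('side');b=cv2.resize(c['img'][100:170,250:330,::-1],(686,600),interpolation=cv2.INTER_CUBIC);cv2.imwrite('pics/s17.png',b)
```

```text
(no output)
```

View pics/w17z.png

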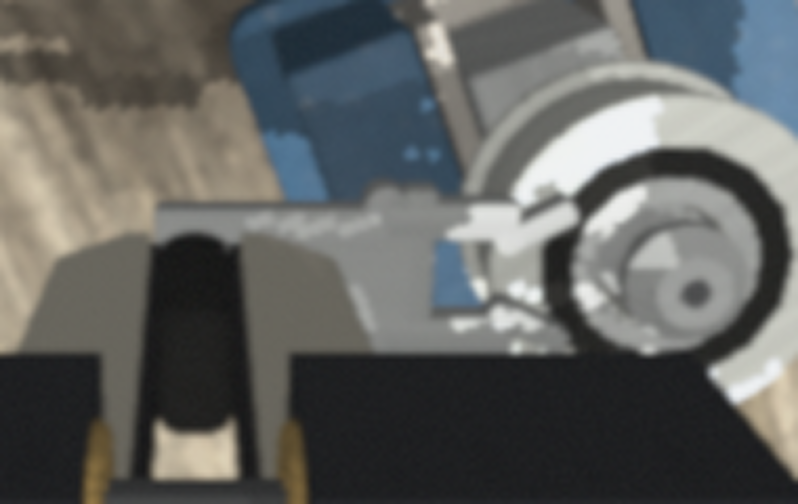

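View pics/s17.png

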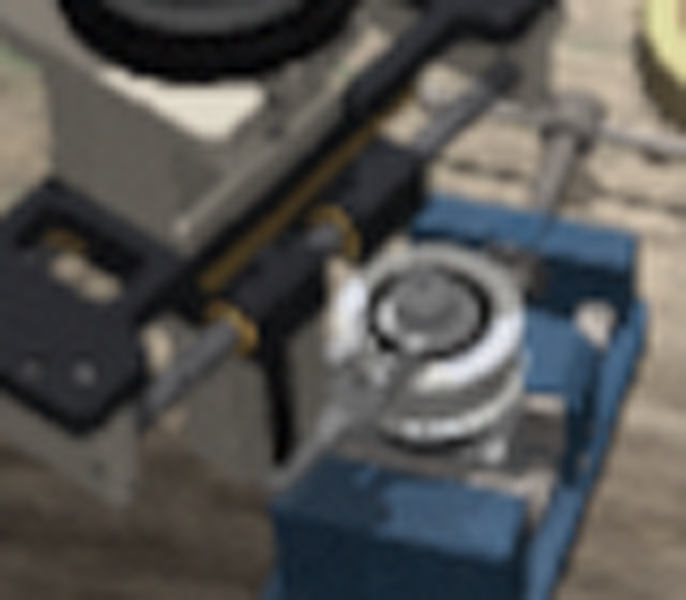

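```bash
python3 -m creep '[{"gripper":0.7,"translation":[0.02,0.3,0.03],"roll":0},{"gripper":0.7,"translation":[0,0.3,0.03],"roll":0},{"gripper":0.7,"translation":[0,0,0],"roll":0}]'; python3 rel.py;python3 -m creep '[{"gripper":0.7,"translation":[0,0.3,0],"roll":0},{"gripper":0.7,"translation":[0,0.3,0],"roll":0},{"gripper":0.7,"translation":[0,0,0],"roll":0}]'; python3 rel.py
```

```text
clock: 19.27
eef_pos: [0.46, 0.1123, 0.1143]
tcp_rot: [3.139, -0.015, 2.766]
wrist_force: [0.4, -0.9, -1.3]
width: 0.0094
t19.27 pos [0.46   0.1123 0.1143] rot [ 3.139 -0.015  2.766] F [ 0.35 -0.88 -1.31] w0.0094
axle(groove z=.104) in tool mm [ 0.08 66.01 10.42] home at [0,41]; slope vs grasp -0.0103 under@seat mm 104.46 want 104.3-105.2
tool F [-0.67 -0.69  1.3 ]
clock: 19.52
eef_pos: [0.4624, 0.1184, 0.1142]
tcp_rot: [3.14, -0.015, 2.766]
wrist_force: [-0.0, 0.1, -1.2]
width: 0.0097
t19.52 pos [0.4624 0.1184 0.1142] rot [ 3.14  -0.015  2.766] F [-0.03  0.08 -1.2 ] w0.0097
axle(groove z=.104) in tool mm [5.000e-02 5.942e+01 1.034e+01] home at [0,41]; slope vs grasp -0.0104 under@seat mm 104.39 want 104.3-105.2
tool F [0.04 0.06 1.2 ]
```

```bash
python3 -m creep '[{"gripper":0.7,"translation":[0,0.3,-0.03],"roll":0},{"gripper":0.7,"translation":[0,0.2,0],"roll":0},{"gripper":0.7,"translation":[0,0,0],"roll":0}]'; python3 rel.py
python3 - <<'E'
from h import *
c=cam('wrist');b=cv2.resize(c['img'][180:300,270:460,::-1],(798,504),interpolation=cv2.INTER_CUBIC);cv2.imwrite('pics/w18z.png',b)
c=cam('side');b=cv2.resize(c['img'][100:170,250:330,::-1],(686,600),interpolation=cv2.INTER_CUBIC);cv2.imwrite('pics/s18.png',b)
E
```

```text
clock: 19.77
eef_pos: [0.4645, 0.1237, 0.1145]
tcp_rot: [3.14, -0.015, 2.766]
wrist_force: [-0.7, 0.7, -1.0]
width: 0.01
t19.77 pos [0.4645 0.1237 0.1145] rot [ 3.14  -0.015  2.766] F [-0.67  0.69 -1.02] w0.0100
axle(groove z=.104) in tool mm [5.000e-02 5.375e+01 1.066e+01] home at [0,41]; slope vs grasp -0.0103 under@seat mm 104.72 want 104.3-105.2
tool F [0.86 0.39 1.03]
```

View pics/w18z.png

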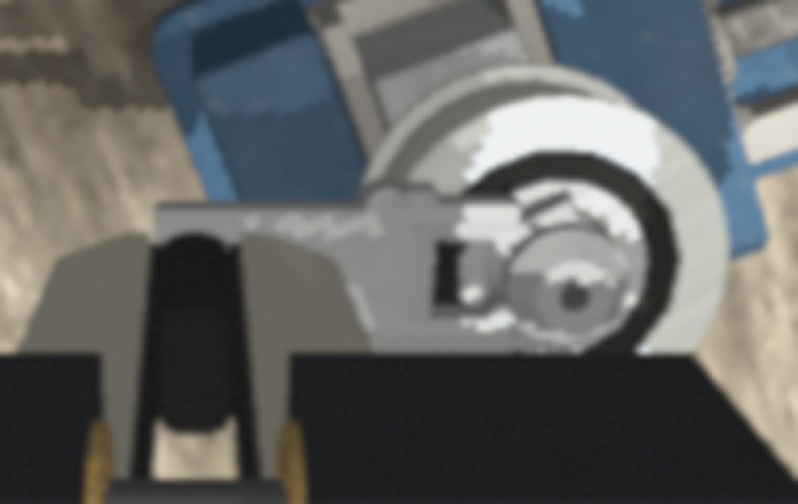

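View pics/s18.png

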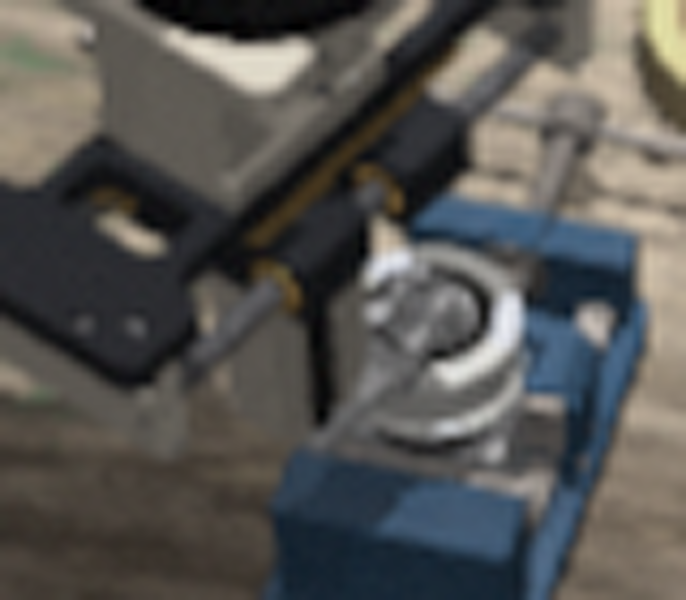

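```bash
for k in 1 ; do python3 -m creep '[{"gripper":0.7,"translation":[0,0.2,0],"roll":0},{"gripper":0.7,"translation":[0,0.15,0],"roll":0}]' >/dev/null; python3 rel.py; done; python3 -m creep '[{"gripper":0.7,"translation":[0,0.2,0],"roll":0},{"gripper":0.7,"translation":[0,0.1,0],"roll":0}]' >/dev/null; python3 rel.py
```

```text
t20.03 pos [0.4654 0.1261 0.1145] rot [ 3.14  -0.015  2.765] F [-0.12 -0.51  0.11] w0.0098
axle(groove z=.104) in tool mm [ 0.08 51.14 10.58] home at [0,41]; slope vs grasp -0.0113 under@seat mm 104.65 want 104.3-105.2
tool F [-0.08 -0.52 -0.11]
t20.20 pos [0.466  0.1284 0.1143] rot [-3.141 -0.016  2.765] F [ 0.11 -1.97 -0.88] w0.0093
axle(groove z=.104) in tool mm [-0.2  48.85 10.32] home at [0,41]; slope vs grasp -0.013 under@seat mm 104.41 want 104.3-105.2
tool F [-0.84 -1.79  0.86]
```

```bash
python3 -m creep '[{"gripper":0.7,"translation":[0,0.15,0],"roll":0},{"gripper":0.7,"translation":[0,0.1,0],"roll":0}]' >/dev/null; python3 rel.py
```

```text
t20.37 pos [0.4662 0.1295 0.1141] rot [-3.138 -0.017  2.764] F [-0.44 -2.59  0.68] w0.0093
axle(groove z=.104) in tool mm [-0.33 47.78  9.98] home at [0,41]; slope vs grasp -0.0158 under@seat mm 104.1 want 104.3-105.2
tool F [-0.53 -2.57 -0.69]
```

```bash
python3 -m creep '[{"gripper":0.7,"translation":[0.02,0.15,-0.06],"roll":0},{"gripper":0.7,"translation":[0.02,0.15,-0.05],"roll":0}]' >/dev/null; python3 rel.py;  python3 -m creep '[{"gripper":0.7,"translation":[0.02,0.15,-0.03],"roll":0},{"gripper":0.7,"translation":[0,0.12,-0.02],"roll":0}]' >/dev/null; python3 rel.py
```

```text
t20.53 pos [0.466  0.1306 0.1147] rot [-3.135 -0.019  2.762] F [-1.57 -2.74 -1.23] w0.0098
axle(groove z=.104) in tool mm [-0.9  46.81 10.39] home at [0,41]; slope vs grasp -0.0194 under@seat mm 104.54 want 104.3-105.2
tool F [ 0.42 -3.12  1.26]
t20.70 pos [0.4662 0.1316 0.1149] rot [-3.131 -0.02   2.761] F [-1.34 -3.67 -0.73] w0.0096
axle(groove z=.104) in tool mm [-1.05 45.94 10.39] home at [0,41]; slope vs grasp -0.0227 under@seat mm 104.55 want 104.3-105.2
tool F [-0.14 -3.89  0.77]
```

```bash
python3 -m creep '[{"gripper":0.7,"translation":[-0.03,0.2,-0.05],"roll":0},{"gripper":0.7,"translation":[-0.03,0.2,-0.05],"roll":0}]' >/dev/null; python3 rel.py
```

```text
t20.87 pos [0.467  0.1332 0.1154] rot [-3.127 -0.022  2.76 ] F [-1.34 -5.83 -1.1 ] w0.0099
axle(groove z=.104) in tool mm [-0.84 44.18 10.72] home at [0,41]; slope vs grasp -0.0269 under@seat mm 104.88 want 104.3-105.2
tool F [-0.95 -5.89  1.16]
```

```bash
python3 -m creep '[{"gripper":0.7,"translation":[-0.02,0.2,-0.05],"roll":0},{"gripper":0.7,"translation":[-0.02,0.2,-0.05],"roll":0}]' >/dev/null; python3 rel.py
```

```text
t21.03 pos [0.4674 0.1345 0.1158] rot [-3.122 -0.025  2.758] F [-1.4  -5.16 -0.75] w0.0094
axle(groove z=.104) in tool mm [-0.99 42.91 10.89] home at [0,41]; slope vs grasp -0.0323 under@seat mm 105.04 want 104.3-105.2
tool F [-0.65 -5.29  0.84]
```

```bash
python3 -m creep '[{"gripper":0.7,"translation":[-0.03,0.25,-0.02],"roll":0},{"gripper":0.7,"translation":[-0.03,0.2,-0.02],"roll":0}]' >/dev/null; python3 rel.py
```

```text
t21.20 pos [0.468  0.1355 0.1157] rot [-3.115 -0.027  2.757] F [-1.65 -6.9   0.38] w0.0094
axle(groove z=.104) in tool mm [-0.81 41.77 10.6 ] home at [0,41]; slope vs grasp -0.0386 under@seat mm 104.73 want 104.3-105.2
tool F [-1.05 -7.02 -0.23]
```

```bash
python3 -m creep '[{"gripper":0.7,"translation":[-0.03,0.25,-0.04],"roll":0},{"gripper":0.7,"translation":[-0.02,0,-0.03],"roll":0}]' >/dev/null; python3 rel.py
```

```text
t21.37 pos [0.4677 0.1349 0.1159] rot [-3.109 -0.03   2.755] F [-0.74 -4.98 -0.43] w0.0098
axle(groove z=.104) in tool mm [-0.83 42.52 10.55] home at [0,41]; slope vs grasp -0.045 under@seat mm 104.7 want 104.3-105.2
tool F [-1.21 -4.88  0.56]
```

```bash
python3 -m creep '[{"gripper":0.7,"translation":[-0.03,0.35,-0.04],"roll":0},{"gripper":0.7,"translation":[-0.03,0.3,-0.04],"roll":0}]' >/dev/null; python3 rel.py
```

```text
t21.53 pos [0.4686 0.1371 0.1162] rot [-3.101 -0.033  2.753] F [-1.81 -6.3   0.21] w0.0096
axle(groove z=.104) in tool mm [-0.77 40.29 10.55] home at [0,41]; slope vs grasp -0.0525 under@seat mm 104.62 want 104.3-105.2
tool F [-0.7  -6.52  0.03]
```

```bash
python3 -m creep '[{"gripper":0.7,"translation":[-0.03,0.3,-0.06],"roll":0}]' >/dev/null; python3 rel.py
```

```text
t21.62 pos [0.4691 0.1382 0.1165] rot [-3.098 -0.035  2.752] F [-0.29 -2.86 -0.84] w0.0101
axle(groove z=.104) in tool mm [-0.68 39.04 10.76] home at [0,41]; slope vs grasp -0.0556 under@seat mm 104.77 want 104.3-105.2
tool F [-0.85 -2.72  0.92]
```

```bash
python3 -m creep '[{"gripper":0.7,"translation":[-0.03,0.25,-0.06],"roll":0}]' >/dev/null; python3 rel.py
```

```text
t21.70 pos [0.4701 0.1406 0.1168] rot [-3.098 -0.035  2.751] F [-1.13 -4.51 -3.98] w0.0098
axle(groove z=.104) in tool mm [-0.67 36.5  11.16] home at [0,41]; slope vs grasp -0.0561 under@seat mm 105.06 want 104.3-105.2
tool F [-0.81 -4.42  4.15]
```

```bash
python3 -m creep '[{"gripper":0.7,"translation":[0,-0.15,0.05],"roll":0},{"gripper":0.7,"translation":[-0.02,-0.1,0.02],"roll":0}]' >/dev/null; python3 rel.py
python3 - <<'E'
from h import *
c=cam('wrist');b=cv2.resize(c['img'][180:300,270:460,::-1],(798,504),interpolation=cv2.INTER_CUBIC);cv2.imwrite('pics/w19z.png',b)
c=cam('side');b=cv2.resize(c['img'][100:170,250:330,::-1],(686,600),interpolation=cv2.INTER_CUBIC);cv2.imwrite('pics/s19.png',b)
E
python3 rel.py
```

```text
t21.87 pos [0.47   0.1398 0.1164] rot [-3.1   -0.035  2.753] F [-0.8  -2.38  0.07] w0.0094
axle(groove z=.104) in tool mm [-0.53 37.3  10.79] home at [0,41]; slope vs grasp -0.0541 under@seat mm 104.73 want 104.3-105.2
tool F [-0.16 -2.5   0.03]
t21.97 pos [0.4699 0.1396 0.1164] rot [-3.1   -0.035  2.753] F [-0.78 -2.02 -1.15] w0.0096
axle(groove z=.104) in tool mm [-0.5  37.43 10.79] home at [0,41]; slope vs grasp -0.0541 under@seat mm 104.73 want 104.3-105.2
tool F [-0.08 -2.12  1.24]
```

View pics/w19z.png

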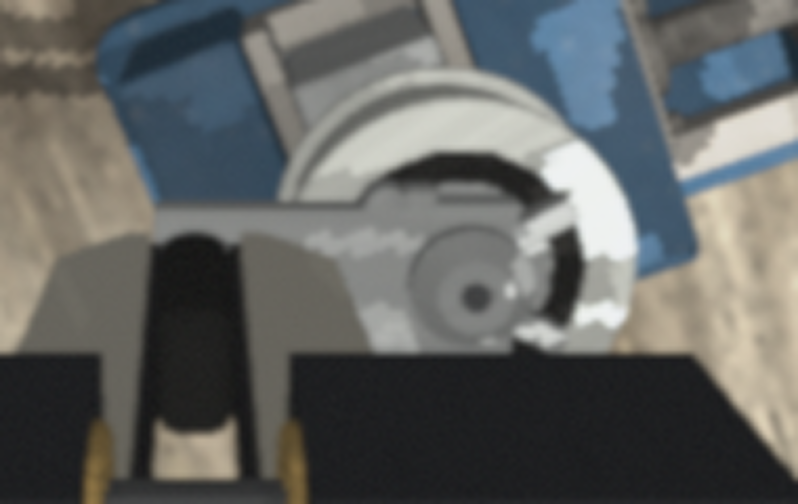

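View pics/s19.png

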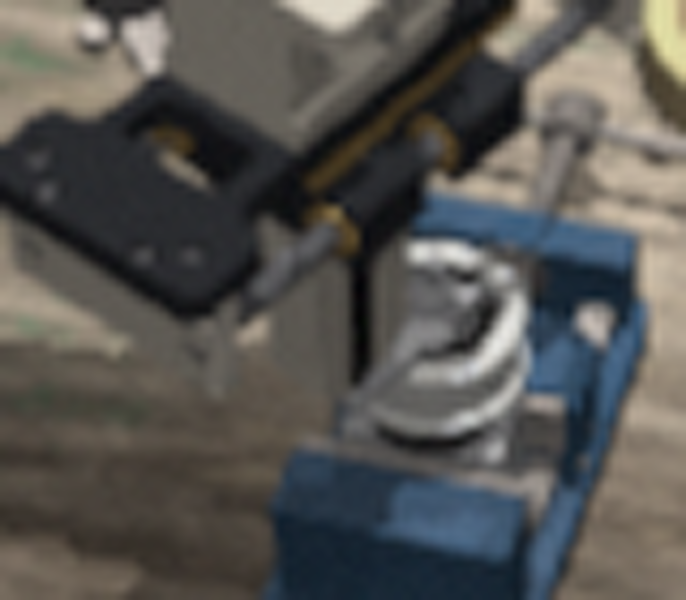

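```bash
cat > tip.py <<'E'
from h import *
import sys
c=cam('wrist');s=st();R=Rn.from_euler('xyz',s['tcp_rot']).as_matrix()
p=plane(c,270+float(sys.argv[1])/4.2-.5,180+float(sys.argv[2])/4.2-.5,.1165)
print('world',p,'tool',np.round(R.T@(p-s['eef_pos'])*1e3,1))
E
python3 tip.py 477 297
```

```text
t22.02 pos [0.4699 0.1396 0.1164] rot [-3.1   -0.035  2.753] F [-1.28 -1.67 -0.75] w0.0095
world [0.4852522  0.17668051 0.1165    ] tool [-0.2 40.1 -1.8]
```

```bash
python3 -m creep '[{"gripper":0.7,"translation":[-0.03,-0.15,0],"roll":0},{"gripper":0.7,"translation":[-0.02,-0.15,0.02],"roll":0},{"gripper":0.7,"translation":[0,0,0],"roll":0}]' >/dev/null; python3 rel.py;  python3 -c "
from h import *
c=cam('wrist');b=cv2.resize(c['img'][180:300,270:460,::-1],(798,504),interpolation=cv2.INTER_CUBIC);cv2.imwrite('pics/w20z.png',b)";python3 rel.py
```

```text
t22.27 pos [0.4697 0.1383 0.1165] rot [-3.103 -0.034  2.754] F [-0.57 -1.65 -1.45] w0.0099
axle(groove z=.104) in tool mm [-0.22 38.76 11.  ] home at [0,41]; slope vs grasp -0.0509 under@seat mm 105.0 want 104.3-105.2
tool F [-0.14 -1.69  1.51]
t22.32 pos [0.4697 0.1384 0.1165] rot [-3.103 -0.034  2.754] F [-0.94 -1.17 -0.65] w0.0101
axle(groove z=.104) in tool mm [-0.29 38.63 11.  ] home at [0,41]; slope vs grasp -0.0509 under@seat mm 105.0 want 104.3-105.2
tool F [ 0.41 -1.42  0.72]
```

View pics/w20z.png

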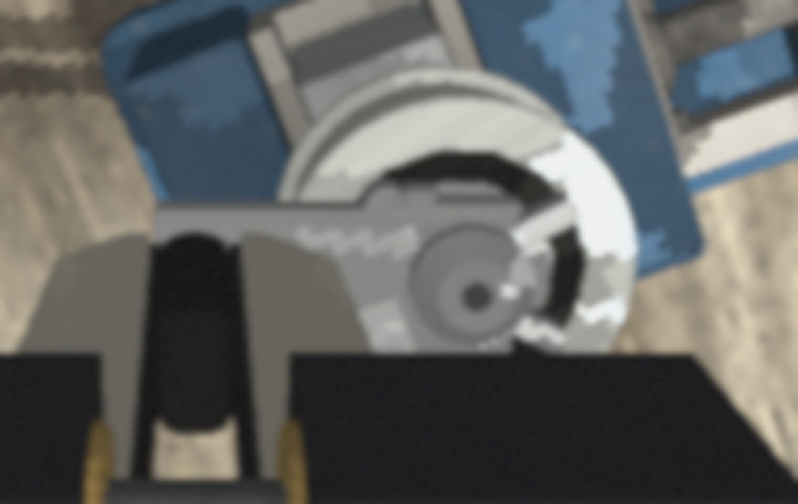

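```bash
python3 -m creep '[{"gripper":0.7,"translation":[-0.02,-0.15,0],"roll":0},{"gripper":0.7,"translation":[0,-0.07,0.02],"roll":0},{"gripper":0.7,"translation":[0,0,0],"roll":0}]' >/dev/null; python3 rel.py; python3 -m creep '[{"gripper":1.2,"translation":[0,0,0],"roll":0},{"gripper":1.5,"translation":[0,0,0],"roll":0},{"gripper":1.6,"translation":[0,0,0],"roll":0}]' >/dev/null; python3 rel.py;  python3 -c "
from h import *
c=cam('wrist');b=cv2.resize(c['img'][180:300,270:460,::-1],(798,504),interpolation=cv2.INTER_CUBIC);cv2.imwrite('pics/w21z.png',b)"
```

```text
t22.57 pos [0.4695 0.1376 0.1164] rot [-3.106 -0.034  2.755] F [-0.29 -1.81 -2.3 ] w0.0099
axle(groove z=.104) in tool mm [-0.18 39.45 11.  ] home at [0,41]; slope vs grasp -0.0484 under@seat mm 105.03 want 104.3-105.2
tool F [-0.49 -1.7   2.35]
t22.82 pos [0.4709 0.139  0.1171] rot [-3.109 -0.031  2.756] F [-0.41 -0.93 -0.9 ] w0.0154
axle(groove z=.104) in tool mm [ 0.56 37.62 11.9 ] home at [0,41]; slope vs grasp -0.0449 under@seat mm 105.85 want 104.3-105.2
tool F [ 0.   -0.99  0.93]
```

View pics/w21z.png

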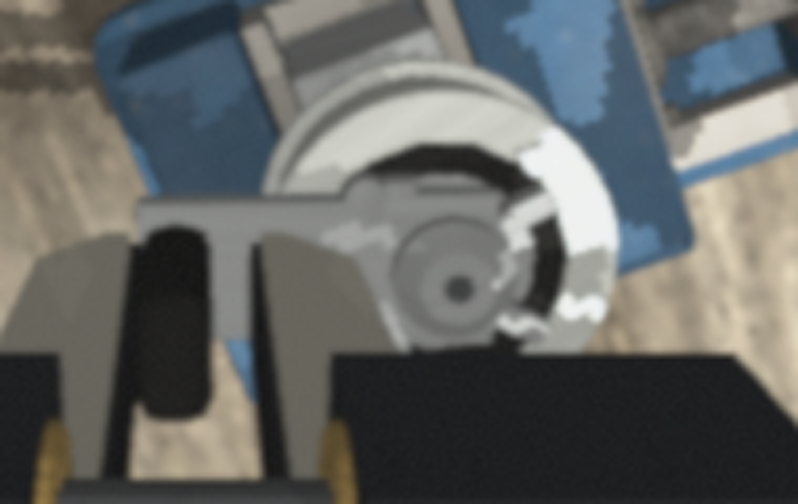

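```bash
python3 -m creep '[{"gripper":1.9,"translation":[0,-0.2,0],"roll":0},{"gripper":1.9,"translation":[0,-0.1,-0.2],"roll":0},{"gripper":1.9,"translation":[0,0,-0.5],"roll":0},{"gripper":1.9,"translation":[0,0,-1],"roll":0},{"gripper":1.9,"translation":[0,0,-1.5],"roll":0},{"gripper":1.9,"translation":[0,0,-1.5],"roll":0},{"gripper":1.9,"translation":[0,-0.5,-1.5],"roll":0},{"gripper":1.9,"translation":[0,-1,-1],"roll":0},{"gripper":1.9,"translation":[0,-1.5,0],"roll":0},{"gripper":1.9,"translation":[0,-1.5,0],"roll":0},{"gripper":1.9,"translation":[0,0,0],"roll":0},{"gripper":1.9,"translation":[0,0,0],"roll":0}]'
python3 - <<'E'
from h import *
c=cam('wrist');save(c,'w22.png');print(proj(c,[.484,.1738,.1165]));np.save('c22.npy',[c],allow_pickle=True)
u,v=map(int,proj(c,[.484,.1738,.1165]));b=cv2.resize(c['img'][max(v-50,0):v+50,u-75:u+55,::-1],(780,600),interpolation=cv2.INTER_CUBIC);cv2.imwrite('pics/w22z.png',b);print(u,v)
c=cam('side');b=cv2.resize(c['img'][100:170,250:330,::-1],(686,600),interpolation=cv2.INTER_CUBIC);cv2.imwrite('pics/s22.png',b)
E
```

```text
clock: 23.87
eef_pos: [0.4555, 0.0928, 0.1966]
tcp_rot: [-3.113, -0.028, 2.756]
wrist_force: [-0.3, -0.0, -0.1]
width: 0.0191
[419.17774374 209.16650082]
419 209
```

View pics/w22z.png

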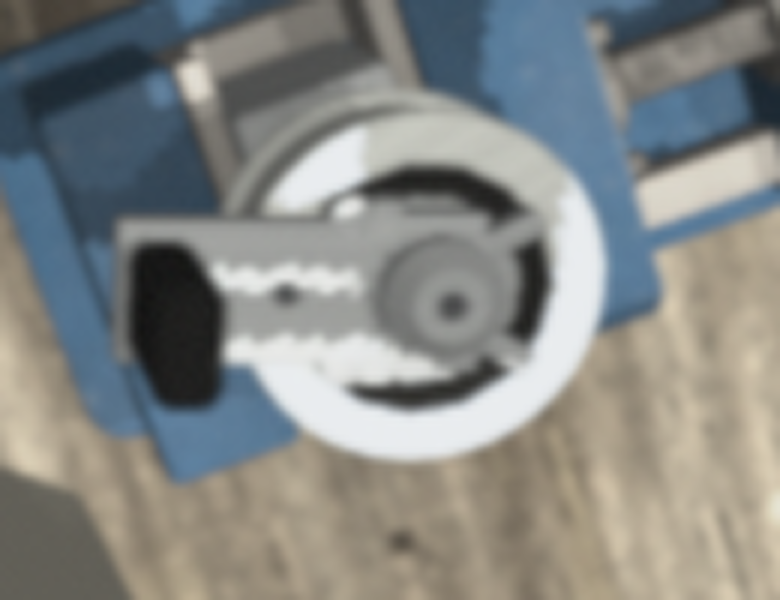

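View pics/s22.png

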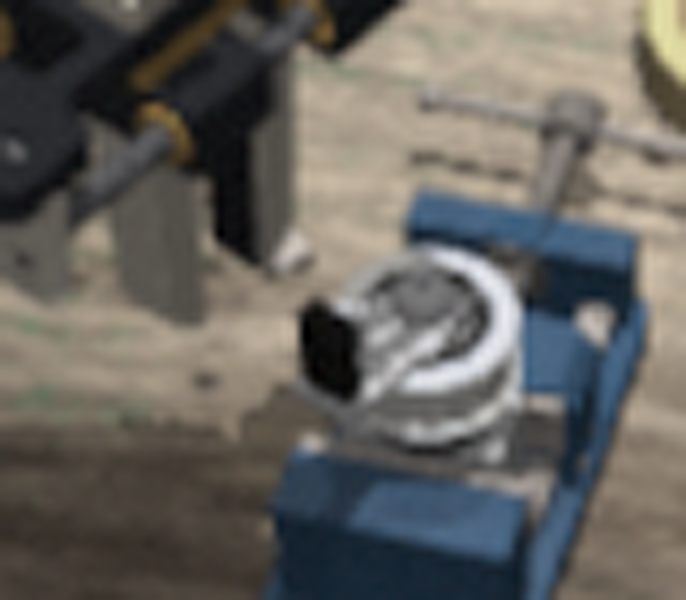

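Run:
```python
from h import *
c=np.load('c22.npy',allow_pickle=True)[0]
P=lambda x,y,z:plane(c,419-75+x/6-.5,159+y/6-.5,z)
ax=P(454,306,.1165);h=P(288,293,.109);r1,r2=P(118,218,.109),P(118,360,.109);tip=(P(545,215,.109)+P(525,360,.109))/2
pc=P(408,287,.104)
for n,p in('axle',ax),('hole',h),('rear1',r1),('rear2',r2),('tips',tip),('pulley',pc): print(n,np.round(p,4),round(np.linalg.norm((p-ax)[:2])*1e3,1))
e1=P(130,218,.109);e2=P(320,218,.109);d=(e2-e1)/np.linalg.norm(e2-e1);print('yaw',np.degrees(np.arctan2(d[1],d[0])))
for n,p in('hole',h),('rear1',r1),('rear2',r2),('tips',tip):print(n,np.round((p-ax)[:2]@d[:2]*1e3,1))
st()
```

```text
axle [0.4843 0.1737 0.1165] 0.0
hole [0.4762 0.1534 0.109 ] 21.9
rear1 [0.4564 0.1341 0.109 ] 48.4
rear2 [0.4767 0.1268 0.109 ] 47.5
tips [0.4888 0.1869 0.109 ] 14.0
pulley [0.4836 0.1708 0.104 ] 3.0
yaw 68.26248435445362
hole -21.9
rear1 -47.1
rear2 -46.4
tips 14.0
t23.97 pos [0.4556 0.0932 0.1964] rot [-3.113 -0.028  2.757] F [ 0.86 -0.73 -0.09] w0.0190
```

Run:
```python
from h import *
c=np.load('c22.npy',allow_pickle=True)[0]
P=lambda x,y,z:plane(c,419-75+x/6-.5,159+y/6-.5,z)
for x,y in[(607,270),(408,462),(450,107),(590,190),(560,400),(290,180)]: print(x,y,round(np.linalg.norm((P(x,y,.104)-[.4843,.1737,.104])[:2])*1e3,1))
c=cam('top');save(c,'top23.png')
```

```text
607 270 26.2
408 462 28.1
450 107 26.7
590 190 26.7
560 400 27.7
290 180 26.6
```

View pics/top23.png

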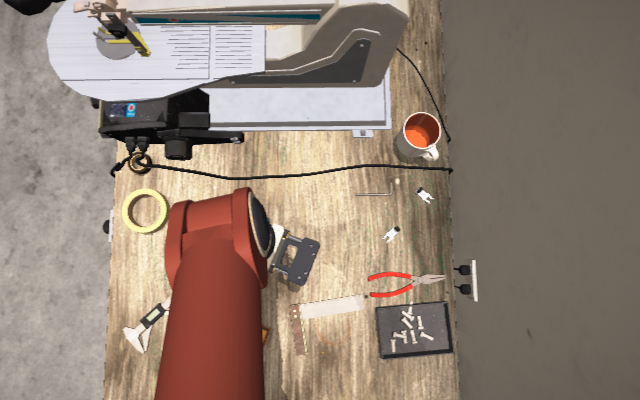

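Around the axle, the pulley's rim measures 26–28 mm, so it is centred and level. The mug and hex key haven't moved, and the gripper is clear. Handing in.

```bash
python3 -c "
from bench import finish_job
print(finish_job())"
```

```text
the job is handed in; nothing more can be done
None
```

The pulley is seated on the shoulder and the 63 mm clip is snapped into the groove above it. I let go and handed the job in at about 24 s; no verdict was reported.

- **Snap:** the push climbed to about 7 N, then fell to 2.7 N as the clip snapped in. I estimate the axle yielded 9–10 mm at most, short of the 13 mm limit. I went about 2.5 mm past the snap, at 4.5 N, then backed off before letting go.
- **Clip home:** in the last wrist view, the clip's rear edge lies about 46.8 mm from the axle's axis (nominal 47). The plate hole is at 21.9 mm, against 21.3 mm measured before. Both are within camera error.
- **Axle and pulley:** the axle returned to where it stood before, and the pulley rim measured 26–28 mm all round (27 nominal). A rough estimate of the pulley's centre came out 3 mm off. I put that down to the clip hiding part of the rim, since the rim points disagree with it.
- **Bystanders:** the mug and hex key look unmoved in the top view, and the gripper was clear of everything.
- **Tool tilt:** the tool tilted about 3° while pushing, which made the prongs dip. I eased the clip up to make up for it, and felt a brief 4 N vertical load just after the snap.

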